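# Load the specimen chamber and square its stack of blanks

### The job

Open the specimen chamber: turn its clear cover anticlockwise until the lugs come to the slots of the collar, lift it off and stand it upright in the middle of the round rubber mat. Add every board blank that lies on the bench to the crooked stack inside, and tap the whole stack from the two open sides until every blank lies flat and flush against the three pins. Then put the cover back and turn it clockwise until it meets the stop, leaving the bottle, coil, tape roll and tin alone.

Things in the scene. Friction and masses are not known exactly. Their poses are not given: they have to be found in the camera images.
- chamber: fixed round base of the specimen chamber, 200 mm across; origin at the centre of its underside on the bench, z up. A 12 mm disc carries a raised round stage 129 mm across (121 mm at the bevelled top), top 36 mm above the origin, and round it a bayonet collar with two slots, inner radius 77 mm, outer radius 100 mm, top 31 mm above the origin.
- slot (a point): one of the collar's two slots, on the base's +x axis 86 mm from the centre; the other is across from it. The cover passes up or down when its x axis (either way round) is from 10 degrees anticlockwise, where a stop with a green mark ends the turn, to 12 degrees clockwise of the base's x axis
- locked_lug (a point): where the middle of a lug lies when the cover is locked: under the collar, about 62 degrees (1.08 rad) clockwise of the slot seen from above, against a stop. The collar leaves the lugs 3 mm of play upward. A red mark is near it
- home (a point): on top of a plinth, 68 x 40 x 8 mm, on the stage (44 mm above the base's origin): where the centre of the lower face of the lowest blank lies when flush against all pins (higher blanks straight above, 8 mm apart); axes as the base's; squared blanks lie with their length along its x. Pins: 3 upright steel ones, 8 mm thick, 50 mm tall
- side_pin (a point): foot of the first side pin, on the stage; the second one stands 60 mm further along the base's +x. Both touch the long +y side of a squared blank; the fingers fit between them. The -y side is open, for tapping toward +y
- end_pin (a point): foot of the end pin, on the stage; it touches the middle of the short +x end of a squared blank. The -x end is open, for tapping toward +x. Tap with 5 to 15 N, low and high in turn if the finger is not flat (leaning it fingertip first reaches the lowest blank); a blank left askew yields to a tap nearer its lagging end
- cover: loose clear bell-shaped cover, about 0.35 kg, 144 mm across, open below, inner radius 68 mm, inside height 80 mm (3.5 mm play round the stage). Two orange lugs at the bottom, one at each end of its x axis, reach 86 mm from the centre, 8 mm thick, 26 mm wide. Origin at the centre of its lower rim, z up; closed, it lies 12 mm above the base's origin. Raise it 78 mm to clear the pins
- grip (a point): on the cover's axis, 105 mm above its origin, in the orange wing grip, which is 70 mm long along the cover's x axis, 16 mm thick along its y, and stands from 85 to 117 mm above the cover's origin; height for the finger pads; axes as the cover's
- mat: fixed round black rubber mat, 190 mm across, 3 mm thick; origin at the centre of its underside; here the cover is stood while the chamber is open
- blank_brown: a flat rectangular blank of board material, 84 x 56 x 8 mm, 50 g, smooth, dark brown; starts in the chamber, lowest in the stack; origin at the centre of its lower face, x along the 84 mm length, y along the 56 mm width, z up (both faces and both ends are alike)
- blank_white: a flat rectangular blank of board material, 84 x 56 x 8 mm, 50 g, smooth, white; starts in the chamber on top of the brown one; origin at the centre of its lower face, x along the 84 mm length, y along the 56 mm width, z up (both faces and both ends are alike)
- blank_green: a flat rectangular blank of board material, 84 x 56 x 8 mm, 50 g, smooth, green; starts on the bench, or absent; origin at the centre of its lower face, x along the 84 mm length, y along the 56 mm width, z up (both faces and both ends are alike)
- blank_blue: a flat rectangular blank of board material, 84 x 56 x 8 mm, 50 g, smooth, blue; starts on the bench, or absent; origin at the centre of its lower face, x along the 84 mm length, y along the 56 mm width, z up (both faces and both ends are alike)
- blank_yellow: a flat rectangular blank of board material, 84 x 56 x 8 mm, 50 g, smooth, yellow; starts on the bench, or absent; origin at the centre of its lower face, x along the 84 mm length, y along the 56 mm width, z up (both faces and both ends are alike)
- alcohol_bottle: bystander: white bottle with a blue cap, 43 mm across, 100 mm tall, origin under its centre
- coil_standard: bystander: blue-grey round coil with two pins on top, 50 mm across, 46 mm tall, origin under its centre
- tape_roll: bystander: roll of black tape lying flat, 66 mm across, 19 mm tall, origin under its centre
- grease_tin: bystander: yellow and white tin, 54 mm across, 25 mm tall, origin under its centre

How it is judged:
By the outcome, as a careful person would: the job done as asked, in the order asked, and still so for the second after the job is handed in, with the robot touching nothing.
Of blank_green, blank_blue, blank_yellow only 2 to 3 are there at a start; the rules pass over those that are not, and their reading is None.
At some moment in a run one of cover may be knocked a few centimetres aside while the robot is not near it.
Once in a run the grip may slacken for a moment while it holds something.
It also fails if it takes over 208 s, if anything falls off the work surface, if the arm or the gripper's body presses on something with over 40 N, if the wrist force passes 120 N, or if a joint passes its speed limit or range.

### The arm

A 6-joint arm with a two-finger parallel gripper is mounted at the origin on a cart in front of the work surface, level with it; the furniture and walls round the work are solid. World frame = base frame: x ahead of the robot, y to its left, z up, the work surface at z = 0. Lengths are in m, angles in rad, forces in N, time in s.
With the tool pointing down it reaches from about 0.35 to 0.975 m from the base axis. Payload 4.9 kg.
Tool frame: the origin (TCP) lies at the very end of the fingers, on their centre line; the grasp point (between the pads) lies 19 mm behind it; z points along the fingers, y is the line along which they close (so a half turn about z gives the same grasp; the last joint's range is limited). The gripper opens to 85 mm and grips with 20 to 120 N. Pads are 22 mm wide; open, the fingers measure 114 mm over their backs; the gripper's body (76 mm by 85 mm) begins 54 mm behind the grasp point. The pads swing forward as they close: fully open they stand 13 mm farther back than shut.
Start: joints at [-1.349, 0.053, 1.613, -0, 1.476, -0.119], TCP at [0.209, -0.589, 0.199] pointing down, gripper open.
Joint ranges: [-3.01, 3.01], [-1.01, 2.22], [0.06, 2.58], [-1.02, 4.17], [0.09, 2.62], [-3.14, 3.14]. Speed limits (rad/s): [2.57, 2.57, 3.14, 3.14, 3.14, 3.14].

### API

Orientations are given as a unit quaternion [w, x, y, z].
In Python, from plant import state, optics, ticket, nets gives the robot as it stands. The module is installed in compiled form; this text tells all that it offers.
- The arm moves only by the shell command python3 -m inch 'ROWS' [OPENING]. ROWS is JSON, a list of rows, each an object of numbers: "dx", "dy", "dz": the shift along the tool's x, y, z as a fraction of full scale; "rx", "ry", "rz": the turn, a rotation vector about the tool's x, y, z as a fraction of full scale. In form: [{"dx": .., "dy": .., "dz": .., "rx": .., "ry": .., "rz": ..}, ...]. A call has 1 to 5 rows; each row is the pose to reach, as a shift and turn from the pose commanded when the call began, along the tool's axes at that moment; what a row does not reach only later rows make up. Full scale, the value 1, is 0.8 m for a shift and 1.5 rad for a turn. A row lasts 1/10 s, in which the tool goes at most 50 mm and 8.59 degrees, less where a joint would pass 70% of its speed; a pose out of reach is approached as far as the arm can. A call with a number of a shift or a turn outside -1 to 1 is refused whole. A call with a gripper value outside its range is refused whole. OPENING is the opening, from -1 (shut) to 1 (fully open), set as the call begins (- or left out, the last holds). The fingers move at their own pace and stop on an object; the grip force is fixed at half the most. Time passes only in rows, so rows that repeat a pose let the fingers close. It gives the time, the measured TCP pose, the force, the opening and the grip force at its end, in the units of the state.
- state(): the state, without advancing time (a new reading comes with each control period).
- optics.grab_frame(name): name is "side" or "top" or "wrist"; returns the picture (480x640x3 uint8, red, green, blue); there is no depth.
- optics.camera_info(name): a dict with "fx", "fy", "cx", "cy" (pixels), "R" (3x3) and "t" (3): a world point X has camera coordinates R X + t. Camera axes: x right, y down, z forward; pixel columns grow to the right and rows downward; lengths in m; the calibration is good to about 2 mm. The wrist camera is an equidistant fisheye: a pixel r from the principal point sees the ray r / f radians off the axis. A picture is of the moment at which its call begins: read the wrist's pose just before it. camera_info takes no time and is no camera call; for the wrist camera it gives the pose at the moment of the call.
- ticket.job_done(): hands the job in; it is judged then, once.
Trained networks look in the newest picture that a camera, given by its name, has taken for a name from the list of things; names that differ only in an ending like _2 or _b are one class to them, and where a whole thing is asked for, a point or a joint stands for the part that bears it (a point fixed in the world has none). Each returns a list of dicts, best first, with "confidence" (0 to 1); they miss things now and then, are a little off and sometimes report something else, mostly with a low value. They report only what shows in the picture. A call takes as long as a camera call.
- nets.boxes_of(camera, name): "bbox" ([centre column, centre row, width, height] in pixels, round what is visible of it).
- nets.outline_of(camera, name): "pixels" (480x640 bool, what is visible of it) and "bbox" ([centre column, centre row, width, height] in pixels, round what is visible of it).
The state is a dict: "time": time; "joint_pos": joint angles; "joint_vel": joint speeds; "joint_efforts": joint torques, N m; "tool_pos": TCP position; "tool_rot": TCP orientation; "contact_force": force on the tool from outside, world axes, zero at the start; "ft_torque": the same for the moment, N m; "gripper_width": opening from 0.0 (shut) to 1.0 (fully open); "grasp_force": force on a finger pad.
Only numpy, scipy, OpenCV 4.12 (cv2) and the standard library are available. Lean on these libraries where they do the work, as an engineer would, in place of code of your own. Each camera call takes 0.05 s, during which the arm holds its last target. There are 200 camera calls.

## Working session

There is one attempt and no reset: what is moved stays moved. The work goes in short steps, Python scripts to look and compute and a shell command to move; the robot and the scene stay as the last step left them, time stands still between calls to the robot, and variables do not carry over. Pictures are saved under pics/ and viewed, at most 14 in all, crops included, and the job is handed in when it is done.

```bash
mkdir -p pics; cat > h.py <<'E'
import numpy as np, cv2
from scipy.spatial.transform import Rotation as R
from plant import state, optics, ticket, nets
def snap(cam,fn=None):
    s=state(); ci=optics.camera_info(cam); im=optics.grab_frame(cam)
    if fn: cv2.imwrite('pics/'+fn+'.png',cv2.cvtColor(im,cv2.COLOR_RGB2BGR))
    return im,ci
def ray(ci,u,v,cam):
    x=(u-ci['cx'])/ci['fx'];y=(v-ci['cy'])/ci['fy']
    if cam=='wrist':
        r=np.hypot(x,y); k=np.sin(r)/r if r>1e-9 else 1; d=np.array([x*k,y*k,np.cos(r)])
    else: d=np.array([x,y,1.])
    Rm=np.array(ci['R']);return -Rm.T@np.array(ci['t']),Rm.T@d
def onz(ci,u,v,z,cam):
    o,d=ray(ci,u,v,cam); return o+d*(z-o[2])/d[2]
def proj(ci,X,cam):
    c=np.array(ci['R'])@np.array(X)+np.array(ci['t'])
    if cam=='wrist':
        th=np.arctan2(np.hypot(c[0],c[1]),c[2]); n=np.hypot(c[0],c[1])+1e-12
        return np.array([ci['cx']+ci['fx']*th*c[0]/n, ci['cy']+ci['fy']*th*c[1]/n])
    return np.array([ci['cx']+ci['fx']*c[0]/c[2], ci['cy']+ci['fy']*c[1]/c[2]])
def pose():
    s=state(); q=s['tool_rot']; return np.array(s['tool_pos']),R.from_quat([q[1],q[2],q[3],q[0]])
def st():
    s=state(); p,r=pose(); M=r.as_matrix()
    print('t',round(s['time'],2),'tcp',p.round(4),'zaxis',M[:,2].round(3),'yaw_x',round(np.degrees(np.arctan2(M[1,0],M[0,0])),1),'F',np.round(s['contact_force'],1),'w',round(s['gripper_width'],3),'gf',round(s['grasp_force'],1))
def to(target, yaw=None, Rt=None):
    "print shift/turn fractions to reach world TCP target; yaw deg = direction of tool x with tool down"
    p,r=pose(); d=r.inv().apply(np.array(target)-p)/0.8
    if Rt is None and yaw is not None:
        y=np.radians(yaw); Rt=R.from_matrix(np.array([[np.cos(y),np.sin(y),0],[np.sin(y),-np.cos(y),0],[0,0,-1]]))
    rv=(r.inv()*Rt).as_rotvec()/1.5 if Rt is not None else np.zeros(3)
    print('to',np.round(target,4),'d',d.round(4),'r',rv.round(4))
E
python3 - <<'E'
from h import *
st()
for c in ['top','side']:
    im,ci=snap(c,c+'0'); C,_=ray(ci,320,240,c); print(c,C.round(3),np.round(ci['fx']))
    for n in ['chamber','cover','grip','mat','blank_brown','blank_white','blank_green','blank_blue','blank_yellow','alcohol_bottle','coil_standard','tape_roll','grease_tin']:
        b=[(np.round(x['bbox']).astype(int).tolist(),round(x['confidence'],2)) for x in nets.boxes_of(c,n)[:2]] if c=='top' else []
        if b: print(n,b,onz(ci,b[0][0][0],b[0][0][1],0.0,c).round(3))
E
```

```text
t 0.0 tcp [ 0.2088 -0.5884  0.1972] zaxis [-0.     0.002 -1.   ] yaw_x 19.5 F [ 0.1  1.  -1.1] w 1.0 gf 0.0
top [0.514 0.026 1.176] 463.0
chamber [([264, 272, 79, 78], 0.75)] [0.516 0.178 0.   ]
cover [([261, 271, 64, 62], 0.59)] [0.518 0.185 0.   ]
grip [([258, 271, 62, 64], 0.87)] [0.518 0.193 0.   ]
blank_white [([220, 217, 21, 20], 0.39)] [0.654 0.295 0.   ]
blank_green [([186, 289, 24, 35], 0.59)] [0.468 0.375 0.   ]
blank_blue [([463, 311, 24, 32], 0.72)] [ 0.43  -0.326  0.   ]
blank_yellow [([352, 212, 37, 22], 0.66)] [ 0.674 -0.043  0.   ]
alcohol_bottle [([319, 188, 16, 26], 0.87), ([261, 270, 82, 83], 0.63)] [0.734 0.043 0.   ]
coil_standard [([218, 217, 22, 16], 0.76)] [0.654 0.3   0.   ]
tape_roll [([184, 231, 27, 25], 0.93)] [0.616 0.386 0.   ]
grease_tin [([252, 189, 17, 20], 0.65), ([262, 272, 82, 82], 0.52)] [0.728 0.215 0.   ]
side [0.398 0.791 0.665] 449.0
```

View pics/top0.png

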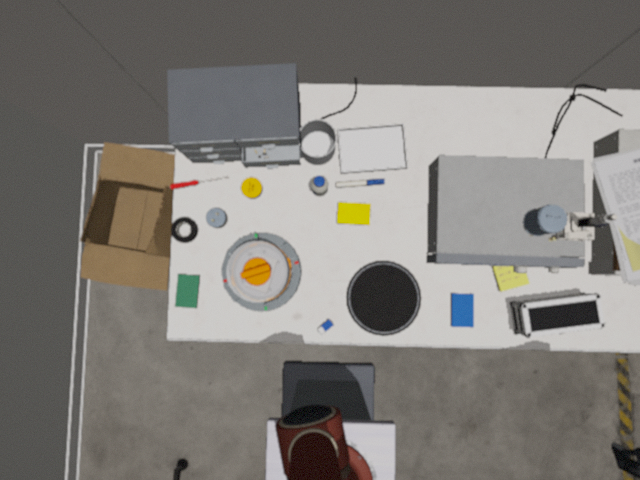

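View pics/side0.png

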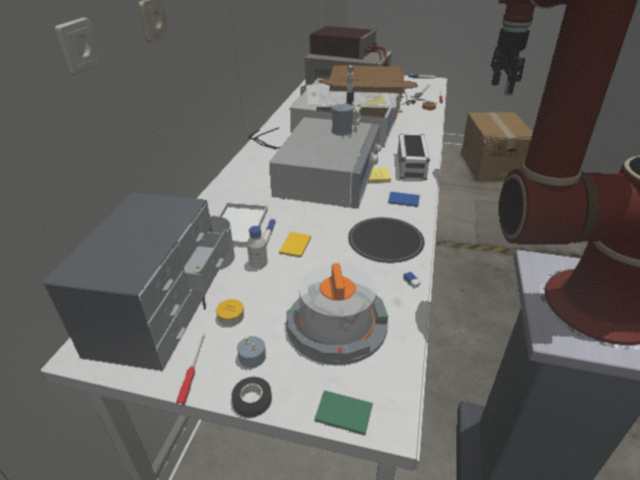

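```bash
cat >> h.py <<'E'
def rect(im,ci,cam,rng,z,amin=80,amax=1e9,box=None):
    h=cv2.cvtColor(im,cv2.COLOR_RGB2HSV); m=cv2.inRange(h,np.array(rng[0]),np.array(rng[1]))
    if box: k=np.zeros_like(m);k[box[1]:box[3],box[0]:box[2]]=255;m&=k
    cs,_=cv2.findContours(m,cv2.RETR_EXTERNAL,cv2.CHAIN_APPROX_NONE); out=[]
    for c in cs:
        if not amin<cv2.contourArea(c)<amax: continue
        P=np.array([onz(ci,u,v,z,cam)[:2] for u,v in c[:,0].astype(float)]).astype(np.float32)
        (x,y),(a,b),t=cv2.minAreaRect(P)
        if a<b: a,b,t=b,a,t+90
        u,v=c[:,0].mean(0); out.append(dict(c=(round(float(x),4),round(float(y),4)),size=(round(float(a),3),round(float(b),3)),ang=round((t+90)%180-90,1),px=(int(u),int(v))))
    return sorted(out,key=lambda o:-o['size'][0]*o['size'][1])
COL=dict(green=((60,80,30),(95,255,200)),blue=((100,120,60),(125,255,255)),yellow=((24,120,100),(33,255,255)),orange=((5,150,120),(23,255,255)),black=((0,0,0),(179,120,45)),red=((0,170,100),(4,255,255)))
E
python3 - <<'E'
from h import *
im,ci=snap('top')
for k,z in [('green',.008),('blue',.008),('yellow',.008),('orange',.1)]:
    print(k,rect(im,ci,'top',COL[k],z,60)[:4])
print('mat',rect(im,ci,'top',COL['black'],.003,1000,None,(330,240,440,350)))
C=optics.camera_info('wrist'); p,r=pose(); o,d=ray(C,C['cx'],C['cy'],'wrist'); print('wristcam in tool',r.inv().apply(o-p).round(3),r.inv().apply(d).round(3),C['fx'])
M=np.array(C['R'])@r.as_matrix(); print(M.round(2))
to([.50,.17,.40],yaw=0)
E
```

```text
green [{'c': (0.465, 0.3693), 'size': (0.077, 0.051), 'ang': -3.5, 'px': (187, 290)}]
blue [{'c': (0.4335, -0.3209), 'size': (0.077, 0.05), 'ang': 0.2, 'px': (461, 309)}]
yellow [{'c': (0.6702, -0.0453), 'size': (0.081, 0.052), 'ang': 88.3, 'px': (353, 213)}, {'c': (0.7306, 0.2152), 'size': (0.049, 0.049), 'ang': 1.1, 'px': (251, 187)}]
orange [{'c': (0.5175, 0.1818), 'size': (0.062, 0.061), 'ang': 65.0, 'px': (255, 271)}]Traceback (most recent call last):
  File "<stdin>", line 5, in <module>
  File "h.py", line 39, in rect
    if not amin<cv2.contourArea(c)<amax: continue
           ^^^^^^^^^^^^^^^^^^^^^^^^^^^^
TypeError: '<' not supported between instances of 'float' and 'NoneType'
```

```bash
python3 - <<'E'
from h import *
im,ci=snap('top')
print('mat',rect(im,ci,'top',COL['black'],.003,1000,1e9,(330,240,440,350)))
C=optics.camera_info('wrist'); p,r=pose(); o,d=ray(C,C['cx'],C['cy'],'wrist'); print('wristcam in tool',r.inv().apply(o-p).round(3),r.inv().apply(d).round(3),C['fx'])
M=np.array(C['R'])@r.as_matrix(); print(M.round(2))
to([.45,.17,.42],yaw=0)
E
```

```text
mat [{'c': (0.4585, -0.1262), 'size': (0.16, 0.16), 'ang': 46.1, 'px': (383, 297)}]
wristcam in tool [ 0.069  0.    -0.176] [-0.273  0.     0.962] 371.64829954431775
[[-0.    1.   -0.  ]
 [-0.96 -0.   -0.27]
 [-0.27  0.    0.96]]
to [0.45 0.17 0.42] d [ 0.6012 -0.7935 -0.2769] r [0.     0.     0.2272]
```

```bash
for i in 1 2 3; do python3 -m inch '[{"dx":0.18,"dy":-0.24,"dz":-0.08},{"dx":0.18,"dy":-0.24,"dz":-0.08},{"dx":0.18,"dy":-0.24,"dz":-0.08},{"dx":0.18,"dy":-0.24,"dz":-0.08},{"dx":0.18,"dy":-0.24,"dz":-0.08}]' >/dev/null; done
python3 -m inch '[{"dx":0.06,"dy":-0.075,"dz":-0.035,"rz":0.227},{"dx":0.06,"dy":-0.075,"dz":-0.035,"rz":0.227},{"dx":0.06,"dy":-0.075,"dz":-0.035,"rz":0.227},{"dx":0.06,"dy":-0.075,"dz":-0.035,"rz":0.227}]'
python3 - <<'E'
from h import *
st()
im,ci=snap('wrist','w1')
for n in ['cover','grip','slot','locked_lug','chamber']:
    print(n,[(np.round(x['bbox']).tolist(),round(x['confidence'],2)) for x in nets.boxes_of('wrist',n)[:3]])
E
```

```text
t 0.85 tcp [ 0.2089 -0.589   0.1985] zaxis [-0. -0. -1.] yaw_x 19.5 F [0.1 0.4 0.5] w 0.999 gf 0.0
cover []
grip []
slot []
locked_lug []
chamber []validation failed for argument at $[0]...
validation failed for argument at $[0]...
validation failed for argument at $[0]...
validation failed for argument at $[0]...
```

View pics/w1.png

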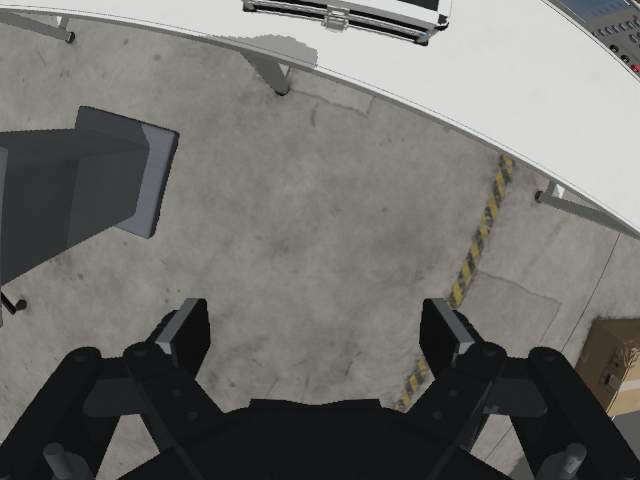

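The arm did not move, so the picture shows only floor and the bench edge. The rows were refused, probably because all six keys are required.

```bash
for i in 1 2 3; do python3 -m inch '[{"dx":0.06,"dy":-0.08,"dz":-0.027,"rx":0,"ry":0,"rz":0},{"dx":0.12,"dy":-0.16,"dz":-0.053,"rx":0,"ry":0,"rz":0},{"dx":0.18,"dy":-0.24,"dz":-0.08,"rx":0,"ry":0,"rz":0},{"dx":0.18,"dy":-0.24,"dz":-0.08,"rx":0,"ry":0,"rz":0},{"dx":0.18,"dy":-0.24,"dz":-0.08,"rx":0,"ry":0,"rz":0}]'; done
python3 -m inch '[{"dx":0.06,"dy":-0.075,"dz":-0.035,"rx":0,"ry":0,"rz":0.227},{"dx":0.06,"dy":-0.075,"dz":-0.035,"rx":0,"ry":0,"rz":0.227},{"dx":0.06,"dy":-0.075,"dz":-0.035,"rx":0,"ry":0,"rz":0.227},{"dx":0.06,"dy":-0.075,"dz":-0.035,"rx":0,"ry":0,"rz":0.227}]'
python3 - <<'E'
from h import *
st()
im,ci=snap('wrist','w2')
for n in ['cover','grip','slot','locked_lug','chamber']:
    print(n,[(np.round(x['bbox']).tolist(),round(x['confidence'],2)) for x in nets.boxes_of('wrist',n)[:3]])
E
```

```text
time: 1.65
tool_pos: [0.2807, -0.3581, 0.2631]
tool_rot: [0.0, 0.986, 0.169, 0.0]
contact_force: [1.3, 0.5, 0.2]
gripper_width: 0.997
grasp_force: 0.0
time: 2.15
tool_pos: [0.352, -0.129, 0.3274]
tool_rot: [0.001, 0.986, 0.169, 0.001]
contact_force: [1.4, -0.5, -0.5]
gripper_width: 0.998
grasp_force: 0.0
time: 2.65
tool_pos: [0.4236, 0.1005, 0.3915]
tool_rot: [0.0, 0.985, 0.17, 0.001]
contact_force: [1.2, -0.8, 0.4]
gripper_width: 1.004
grasp_force: 0.0
time: 3.05
tool_pos: [0.4488, 0.1718, 0.4187]
tool_rot: [0.0, 1.0, 0.001, 0.0]
contact_force: [-0.6, -0.4, 0.3]
gripper_width: 1.0
grasp_force: 0.0
t 3.05 tcp [0.4488 0.1718 0.4187] zaxis [ 0. -0. -1.] yaw_x 0.1 F [-0.6 -0.4  0.3] w 1.0 gf 0.0
cover [([307.0, 140.0, 109.0, 106.0], 0.96), ([308.0, 138.0, 130.0, 127.0], 0.19)]
grip [([308.0, 139.0, 114.0, 105.0], 0.85)]
slot [([307.0, 139.0, 129.0, 127.0], 0.94)]
locked_lug [([308.0, 139.0, 130.0, 130.0], 0.93), ([184.0, 83.0, 38.0, 40.0], 0.42)]
chamber [([306.0, 138.0, 130.0, 126.0], 0.68)]
```

View pics/w2.png

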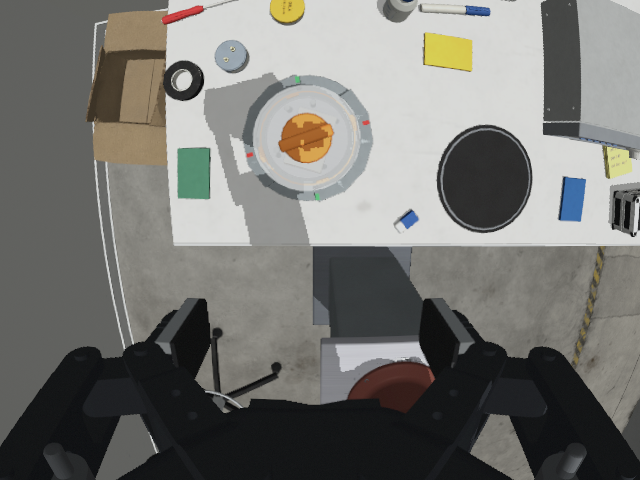

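```bash
cat > marks.py <<'E'
from h import *
im,ci=snap('wrist','w3')
h=cv2.cvtColor(im,cv2.COLOR_RGB2HSV)
box=(235,65,385,210)
k=np.zeros(h.shape[:2],np.uint8);k[box[1]:box[3],box[0]:box[2]]=255
for nm,a,b in [('red',(0,150,100),(5,255,255)),('red2',(174,150,100),(179,255,255)),('green',(55,70,60),(90,255,255))]:
    m=cv2.inRange(h,np.array(a),np.array(b))&k
    n,l,s,c=cv2.connectedComponentsWithStats(m)
    for i in range(1,n):
        if s[i,4]>=6:print(nm,c[i].round(1),s[i,4],onz(ci,*c[i],0.031,'wrist').round(4))
c=cv2.resize(im[65:212,230:390],None,fx=4.5,fy=4.0,interpolation=cv2.INTER_CUBIC)
c=cv2.resize(im[65:212,230:390],None,fx=4,fy=4,interpolation=cv2.INTER_CUBIC)
cv2.imwrite('pics/w3c.png',cv2.cvtColor(c,cv2.COLOR_RGB2BGR))
E
python3 marks.py
```

```text
red [364.  121.9] 15 [0.5434 0.0953 0.031 ]
red [248.  154.6] 15 [0.4942 0.2706 0.031 ]
green [295.6  78.8] 30 [0.6086 0.1976 0.031 ]
green [315.9 196.2] 26 [0.4291 0.1675 0.031 ]
```

View pics/w3c.png

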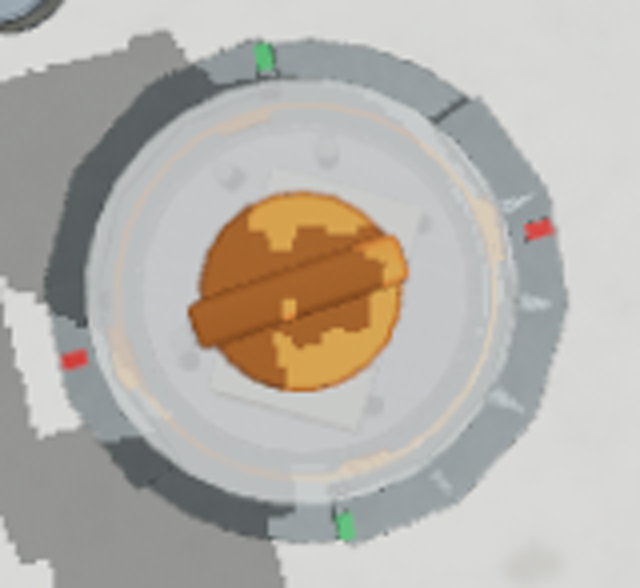

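Crop shows green marks on the base at about 9.5° and 189.5°, red marks at −74° and 106°, and the wing and lugs at about −71°. That puts the base x axis at about −9° (or 171°).

```bash
python3 - <<'E'
from h import *
ci=optics.camera_info('wrist')
print(onz(ci,230+300/4,65+292/4,0.127,'wrist'))
a=onz(ci,230+198/4,65+322/4,0.127,'wrist');b=onz(ci,230+402/4,65+262/4,0.127,'wrist');print(np.degrees(np.arctan2(*(b-a)[1::-1])),np.linalg.norm(b-a))
print(np.degrees(state()['joint_pos']).round(1))
to([.5188,.1828,.2],yaw=109)
E
```

```text
[0.51799517 0.18147056 0.127     ]
-73.73409009849054 0.06616612017098457
[ 11.9 -18.7  91.5   0.  107.2 101.9]
to [0.5188 0.1828 0.2   ] d [ 0.0877 -0.0158  0.2731] r [ 0.     -0.     -1.2686]
```

```bash
python3 -m inch '[{"dx":0.04,"dy":-0.008,"dz":0.04,"rx":0,"ry":0,"rz":-0.1},{"dx":0.07,"dy":-0.0175,"dz":0.08,"rx":0,"ry":0,"rz":-0.2},{"dx":0.0865,"dy":-0.0135,"dz":0.12,"rx":0,"ry":0,"rz":-0.3},{"dx":0.0865,"dy":-0.0135,"dz":0.15,"rx":0,"ry":0,"rz":-0.4},{"dx":0.0865,"dy":-0.0135,"dz":0.15,"rx":0,"ry":0,"rz":-0.5}]' >/dev/null
python3 -m inch '[{"dx":0,"dy":0,"dz":0.02,"rx":0,"ry":0,"rz":-0.1},{"dx":0,"dy":0,"dz":0.04,"rx":0,"ry":0,"rz":-0.2},{"dx":0,"dy":0,"dz":0.06,"rx":0,"ry":0,"rz":-0.3},{"dx":0,"dy":0,"dz":0.08,"rx":0,"ry":0,"rz":-0.4},{"dx":0,"dy":0,"dz":0.1,"rx":0,"ry":0,"rz":-0.5}]' >/dev/null
python3 -m inch '[{"dx":0,"dy":0,"dz":0.02,"rx":0,"ry":0,"rz":-0.1},{"dx":0,"dy":0,"dz":0.04,"rx":0,"ry":0,"rz":-0.2},{"dx":0,"dy":0,"dz":0.06,"rx":0,"ry":0,"rz":-0.245},{"dx":0,"dy":0,"dz":0.06,"rx":0,"ry":0,"rz":-0.245}]' 
python3 - <<'E'
from h import *
st(); to([.5185,.1825,.099],yaw=107)
print(np.degrees(state()['joint_pos']).round(1))
E
```

```text
time: 4.8
tool_pos: [0.5161, 0.1808, 0.1676]
tool_rot: [-0.002, 0.595, 0.804, -0.002]
contact_force: [-0.3, 0.5, -0.8]
gripper_width: 1.001
grasp_force: 0.0
t 4.8 tcp [0.5161 0.1808 0.1676] zaxis [-0.005 -0.001 -1.   ] yaw_x 107.0 F [-0.3  0.5 -0.8] w 1.001 gf 0.0
to [0.5185 0.1825 0.099 ] d [0.0011 0.0039 0.0857] r [-0.0034 -0.0004 -0.0003]
[ 11.5  -6.3 104.5   0.   82.1  -5.5]
```

```bash
python3 -m inch '[{"dx":0.001,"dy":0.003,"dz":0.04,"rx":0,"ry":0,"rz":0},{"dx":0.001,"dy":0.003,"dz":0.07,"rx":0,"ry":0,"rz":0},{"dx":0.001,"dy":0.003,"dz":0.085,"rx":0,"ry":0,"rz":0},{"dx":0.001,"dy":0.003,"dz":0.085,"rx":0,"ry":0,"rz":0}]' >/dev/null
python3 -m inch '[{"dx":0,"dy":0,"dz":0,"rx":0,"ry":0,"rz":0},{"dx":0,"dy":0,"dz":0,"rx":0,"ry":0,"rz":0},{"dx":0,"dy":0,"dz":0,"rx":0,"ry":0,"rz":0},{"dx":0,"dy":0,"dz":0,"rx":0,"ry":0,"rz":0},{"dx":0,"dy":0,"dz":0,"rx":0,"ry":0,"rz":0}]' -1
python3 -m inch '[{"dx":0,"dy":0,"dz":0,"rx":0,"ry":0,"rz":0},{"dx":0,"dy":0,"dz":0,"rx":0,"ry":0,"rz":0},{"dx":0,"dy":0,"dz":0,"rx":0,"ry":0,"rz":0},{"dx":0,"dy":0,"dz":0,"rx":0,"ry":0,"rz":0}]'
```

```text
time: 5.7
tool_pos: [0.5203, 0.1832, 0.1031]
tool_rot: [0.0, 0.595, 0.804, 0.0]
contact_force: [-0.4, -0.2, 0.1]
gripper_width: 0.144
grasp_force: 0.0
time: 6.1
tool_pos: [0.5199, 0.1831, 0.1024]
tool_rot: [-0.0, 0.595, 0.804, -0.0]
contact_force: [0.3, 0.1, 0.2]
gripper_width: -0.001
grasp_force: 0.0
```

```bash
python3 - <<'E'
from h import *
st(); snap('wrist','w4')
E
```

```text
t 6.1 tcp [0.5199 0.1831 0.1024] zaxis [-0. -0. -1.] yaw_x 107.0 F [0.3 0.1 0.2] w -0.001 gf 0.0
```

View pics/w4.png

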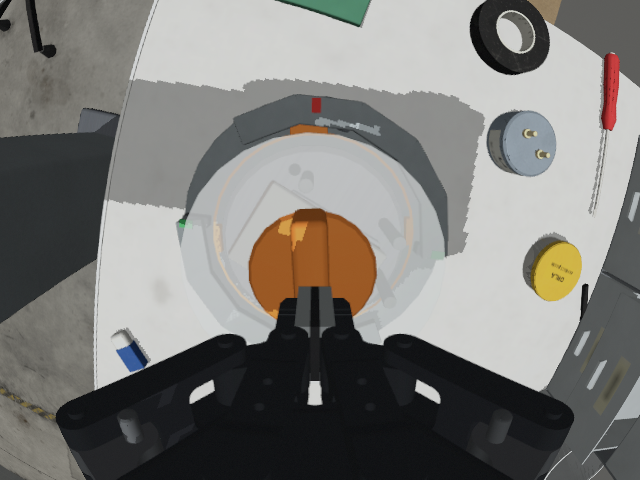

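```bash
python3 - <<'E'
from h import *
ci=optics.camera_info('wrist'); p,r=pose(); print(ci['cx'],ci['cy'])
print('tcp',proj(ci,p,'wrist'))
for X in [(.5188,.1828,.129),(.5188,.1828,.097),(.5188,.1828,.031)]: print(X,proj(ci,X,'wrist').round(0))
for n,u,v in [('red',316,105),('gl',183,222),('gr',440,256)]: print(n,onz(ci,u,v,.031,'wrist').round(3))
for z in (.097,.11,.129): print('wing end',onz(ci,311,212,z,'wrist').round(3), 'disc far',onz(ci,313,212,z,'wrist').round(3),onz(ci,250,268,z,'wrist').round(3),onz(ci,377,268,z,'wrist').round(3))
for s in (.035,-.035): print(proj(ci,np.array([.5188,.1828,.129])+s*r.as_matrix()[:,0],'wrist').round(0))
for n in ['cover','grip']:
    print(n,[(np.round(x['bbox']).tolist(),round(x['confidence'],2)) for x in nets.boxes_of('wrist',n)[:3]])
E
```

```text
314.43378471161986 240.81590750583072
tcp [314.65509017 276.89783712]
(0.5188, 0.1828, 0.129) [312. 299.]
(0.5188, 0.1828, 0.097) [312. 273.]
(0.5188, 0.1828, 0.031) [313. 239.]
red [0.494 0.27  0.031]
gl [0.427 0.168 0.031]
gr [0.611 0.198 0.031]
wing end [0.509 0.214 0.097] disc far [0.51  0.214 0.097] [0.487 0.176 0.097] [0.55  0.195 0.097]
wing end [0.508 0.216 0.11 ] disc far [0.509 0.216 0.11 ] [0.488 0.181 0.11 ] [0.547 0.199 0.11 ]
wing end [0.507 0.22  0.129] disc far [0.508 0.22  0.129] [0.489 0.189 0.129] [0.541 0.205 0.129]
[312. 221.]
[312. 364.]
cover [([313.0, 257.0, 262.0, 258.0], 0.76), ([325.0, 14.0, 89.0, 28.0], 0.51), ([313.0, 174.0, 267.0, 160.0], 0.2)]
grip [([312.0, 256.0, 268.0, 261.0], 0.91), ([324.0, 14.0, 89.0, 28.0], 0.54)]
```

```bash
python3 - <<'E'
import cv2
im=cv2.imread('pics/w4.png'); cv2.imwrite('pics/w4c.png',cv2.resize(im[190:390,220:410],None,fx=3,fy=3,interpolation=cv2.INTER_CUBIC))
E
```

```text
(no output)
```

View pics/w4c.png

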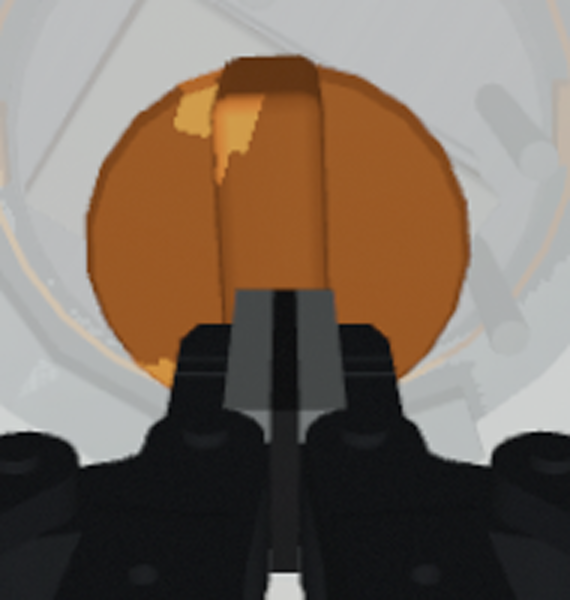

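```bash
for i in 1 2 3; do python3 -m inch '[{"dx":0,"dy":0,"dz":0.003,"rx":0,"ry":0,"rz":0},{"dx":0,"dy":0,"dz":0.006,"rx":0,"ry":0,"rz":0}]' | egrep 'tool_pos|force'; done
```

```text
tool_pos: [0.52, 0.1831, 0.0975]
contact_force: [0.2, -0.2, -0.2]
grasp_force: 0.0
tool_pos: [0.5203, 0.1832, 0.0961]
contact_force: [-12.6, -2.3, 26.0]
grasp_force: 12.5
tool_pos: [0.5206, 0.1833, 0.096]
contact_force: [-23.6, -5.6, 46.6]
grasp_force: 22.9
```

```bash
python3 -m inch '[{"dx":0,"dy":0,"dz":-0.06,"rx":0,"ry":0,"rz":0},{"dx":0,"dy":0,"dz":-0.06,"rx":0,"ry":0,"rz":0},{"dx":0,"dy":0,"dz":-0.06,"rx":0,"ry":0,"rz":0},{"dx":0,"dy":0,"dz":-0.06,"rx":0,"ry":0,"rz":0},{"dx":0,"dy":0,"dz":-0.06,"rx":0,"ry":0,"rz":0}]' 1
python3 - <<'E'
from h import *
im,ci=snap('wrist','w5'); st()
print([ (n,[(np.round(x['bbox']).tolist(),round(x['confidence'],2)) for x in nets.boxes_of('wrist',n)[:3]]) for n in ('grip','cover')])
E
```

```text
time: 7.35
tool_pos: [0.5188, 0.1829, 0.1341]
tool_rot: [-0.001, 0.595, 0.804, -0.001]
contact_force: [0.1, 0.7, -0.1]
gripper_width: 0.85
grasp_force: 0.0
t 7.4 tcp [0.5189 0.1829 0.1342] zaxis [-0.003 -0.001 -1.   ] yaw_x 107.0 F [ 0.4 -0.2  0.1] w 0.921 gf 0.0
[('grip', [([314.0, 241.0, 235.0, 228.0], 0.71)]), ('cover', [([318.0, 244.0, 228.0, 226.0], 0.77)])]
```

View pics/w5.png

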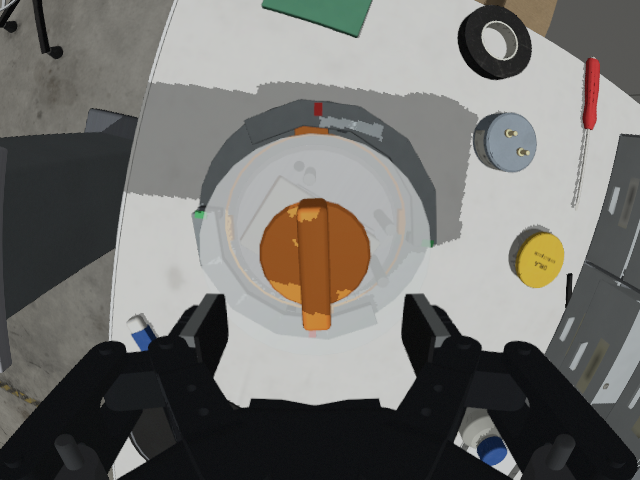

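The wing spans (314,200) to (316,328), lined up between the open fingers. The fingertips stand about 32 mm higher than the reported TCP, so I go lower.

```bash
python3 -m inch '[{"dx":0,"dy":0,"dz":0.03,"rx":0,"ry":0,"rz":0},{"dx":0,"dy":0,"dz":0.05,"rx":0,"ry":0,"rz":0},{"dx":0,"dy":0,"dz":0.065,"rx":0,"ry":0,"rz":0},{"dx":0,"dy":0,"dz":0.075,"rx":0,"ry":0,"rz":0},{"dx":0,"dy":0,"dz":0.08,"rx":0,"ry":0,"rz":0}]'
python3 -m inch '[{"dx":0,"dy":0,"dz":0,"rx":0,"ry":0,"rz":0},{"dx":0,"dy":0,"dz":0,"rx":0,"ry":0,"rz":0},{"dx":0,"dy":0,"dz":0,"rx":0,"ry":0,"rz":0},{"dx":0,"dy":0,"dz":0,"rx":0,"ry":0,"rz":0},{"dx":0,"dy":0,"dz":0,"rx":0,"ry":0,"rz":0}]' -1
python3 -m inch '[{"dx":0,"dy":0,"dz":0,"rx":0,"ry":0,"rz":0},{"dx":0,"dy":0,"dz":0,"rx":0,"ry":0,"rz":0},{"dx":0,"dy":0,"dz":0,"rx":0,"ry":0,"rz":0},{"dx":0,"dy":0,"dz":0,"rx":0,"ry":0,"rz":0}]'
```

```text
time: 8.0
tool_pos: [0.5194, 0.183, 0.0709]
tool_rot: [-0.001, 0.595, 0.804, -0.001]
contact_force: [0.7, 0.2, 0.1]
gripper_width: 0.998
grasp_force: 0.0
time: 8.5
tool_pos: [0.5205, 0.1832, 0.073]
tool_rot: [0.0, 0.595, 0.804, 0.0]
contact_force: [1.6, 1.2, -1.0]
gripper_width: 0.176
grasp_force: 59.1
time: 8.9
tool_pos: [0.5205, 0.1833, 0.0729]
tool_rot: [0.0, 0.595, 0.804, 0.0]
contact_force: [-1.4, 1.0, 5.2]
gripper_width: 0.17
grasp_force: 60.9
```

```bash
python3 -m inch '[{"dx":0,"dy":0,"dz":-0.001,"rx":0,"ry":0,"rz":-0.07},{"dx":0,"dy":0,"dz":-0.001,"rx":0,"ry":0,"rz":-0.14},{"dx":0,"dy":0,"dz":-0.001,"rx":0,"ry":0,"rz":-0.21},{"dx":0,"dy":0,"dz":-0.001,"rx":0,"ry":0,"rz":-0.28},{"dx":0,"dy":0,"dz":-0.001,"rx":0,"ry":0,"rz":-0.35}]'
python3 -m inch '[{"dx":0,"dy":0,"dz":0,"rx":0,"ry":0,"rz":-0.08},{"dx":0,"dy":0,"dz":0,"rx":0,"ry":0,"rz":-0.16},{"dx":0,"dy":0,"dz":0,"rx":0,"ry":0,"rz":-0.24},{"dx":0,"dy":0,"dz":0,"rx":0,"ry":0,"rz":-0.32},{"dx":0,"dy":0,"dz":0,"rx":0,"ry":0,"rz":-0.385}]'
python3 -c "
from h import *
st();print(state()['ft_torque'])"
```

```text
time: 9.4
tool_pos: [0.5201, 0.1831, 0.0729]
tool_rot: [0.0, 0.364, 0.931, 0.0]
contact_force: [-0.0, -0.9, 2.8]
gripper_width: 0.174
grasp_force: 60.7
time: 9.9
tool_pos: [0.5201, 0.1831, 0.0729]
tool_rot: [0.0, 0.084, 0.996, 0.0]
contact_force: [0.2, 0.7, 1.6]
gripper_width: 0.173
grasp_force: 60.7
t 9.9 tcp [0.5201 0.1831 0.0729] zaxis [ 0.  0. -1.] yaw_x 170.4 F [0.2 0.7 1.6] w 0.173 gf 60.7
[-0.01236287  0.04263638 -0.19379716]
```

Yaw is now 170.4°, a 63° turn with little torque. Lift gently and watch the force.

```bash
python3 -m inch '[{"dx":0,"dy":0,"dz":-0.006,"rx":0,"ry":0,"rz":0},{"dx":0,"dy":0,"dz":-0.012,"rx":0,"ry":0,"rz":0},{"dx":0,"dy":0,"dz":-0.018,"rx":0,"ry":0,"rz":0},{"dx":0,"dy":0,"dz":-0.024,"rx":0,"ry":0,"rz":0}]'
```

```text
time: 10.3
tool_pos: [0.5195, 0.183, 0.0919]
tool_rot: [-0.0, 0.086, 0.996, -0.0]
contact_force: [-1.0, 0.4, -2.6]
gripper_width: 0.171
grasp_force: 59.6
```

```bash
python3 -m inch '[{"dx":0,"dy":0,"dz":-0.04,"rx":0,"ry":0,"rz":0},{"dx":0,"dy":0,"dz":-0.08,"rx":0,"ry":0,"rz":0},{"dx":0,"dy":0,"dz":-0.115,"rx":0,"ry":0,"rz":0},{"dx":0,"dy":0,"dz":-0.115,"rx":0,"ry":0,"rz":0},{"dx":0,"dy":0,"dz":-0.115,"rx":0,"ry":0,"rz":0}]'
python3 - <<'E'
from h import *
st(); to([.4585,-.126,.184],yaw=170.5)
E
```

```text
time: 10.8
tool_pos: [0.52, 0.1831, 0.184]
tool_rot: [0.0, 0.086, 0.996, 0.0]
contact_force: [-0.5, 0.2, -3.9]
gripper_width: 0.171
grasp_force: 59.7
t 10.8 tcp [0.52   0.1831 0.184 ] zaxis [ 0.001  0.    -1.   ] yaw_x 170.2 F [-0.5  0.2 -3.9] w 0.171 gf 59.7
to [ 0.4585 -0.126   0.184 ] d [ 9.800e-03 -3.939e-01 -1.000e-04] r [ 0.0002  0.0004 -0.0038]
```

```bash
python3 -m inch '[{"dx":0.001,"dy":-0.03,"dz":0,"rx":0,"ry":0,"rz":0},{"dx":0.002,"dy":-0.075,"dz":0,"rx":0,"ry":0,"rz":0},{"dx":0.003,"dy":-0.125,"dz":0,"rx":0,"ry":0,"rz":0},{"dx":0.004,"dy":-0.175,"dz":0,"rx":0,"ry":0,"rz":0},{"dx":0.005,"dy":-0.22,"dz":0,"rx":0,"ry":0,"rz":0}]' >/dev/null
python3 -m inch '[{"dx":0.001,"dy":-0.05,"dz":0,"rx":0,"ry":0,"rz":0},{"dx":0.002,"dy":-0.1,"dz":0,"rx":0,"ry":0,"rz":0},{"dx":0.003,"dy":-0.14,"dz":0.02,"rx":0,"ry":0,"rz":0},{"dx":0.005,"dy":-0.165,"dz":0.05,"rx":0,"ry":0,"rz":0},{"dx":0.005,"dy":-0.174,"dz":0.08,"rx":0,"ry":0,"rz":0}]'
python3 -m inch '[{"dx":0,"dy":0,"dz":0.03,"rx":0,"ry":0,"rz":0},{"dx":0,"dy":0,"dz":0.05,"rx":0,"ry":0,"rz":0},{"dx":0,"dy":0,"dz":0.06,"rx":0,"ry":0,"rz":0},{"dx":0,"dy":0,"dz":0.064,"rx":0,"ry":0,"rz":0},{"dx":0,"dy":0,"dz":0.066,"rx":0,"ry":0,"rz":0}]'
python3 -m inch '[{"dx":0,"dy":0,"dz":0.002,"rx":0,"ry":0,"rz":0},{"dx":0,"dy":0,"dz":0.002,"rx":0,"ry":0,"rz":0}]'
```

```text
time: 11.8
tool_pos: [0.4563, -0.1274, 0.1168]
tool_rot: [-0.002, 0.087, 0.996, 0.0]
contact_force: [-0.4, -0.2, -3.9]
gripper_width: 0.174
grasp_force: 59.7
time: 12.3
tool_pos: [0.4581, -0.1259, 0.0667]
tool_rot: [-0.0, 0.085, 0.996, 0.0]
contact_force: [0.3, -0.3, -1.7]
gripper_width: 0.175
grasp_force: 59.7
time: 12.5
tool_pos: [0.4589, -0.1263, 0.0664]
tool_rot: [0.001, 0.085, 0.996, -0.0]
contact_force: [0.2, 0.8, -3.5]
gripper_width: 0.173
grasp_force: 59.7
```

```bash
python3 -m inch '[{"dx":0,"dy":0,"dz":0.0015,"rx":0,"ry":0,"rz":0},{"dx":0,"dy":0,"dz":0.003,"rx":0,"ry":0,"rz":0},{"dx":0,"dy":0,"dz":0.003,"rx":0,"ry":0,"rz":0}]'
python3 -m inch '[{"dx":0,"dy":0,"dz":0.001,"rx":0,"ry":0,"rz":0},{"dx":0,"dy":0,"dz":0.002,"rx":0,"ry":0,"rz":0},{"dx":0,"dy":0,"dz":0.002,"rx":0,"ry":0,"rz":0}]'
```

```text
time: 12.8
tool_pos: [0.4589, -0.1263, 0.0639]
tool_rot: [0.001, 0.086, 0.996, -0.0]
contact_force: [-0.0, -0.1, -2.0]
gripper_width: 0.175
grasp_force: 60.0
time: 13.1
tool_pos: [0.4589, -0.1263, 0.0639]
tool_rot: [0.0, 0.085, 0.996, -0.0]
contact_force: [-5.9, 2.4, 9.2]
gripper_width: 0.177
grasp_force: 61.6
```

```bash
python3 -m inch '[{"dx":0,"dy":0,"dz":-0.002,"rx":0,"ry":0,"rz":0},{"dx":0,"dy":0,"dz":-0.002,"rx":0,"ry":0,"rz":0},{"dx":0,"dy":0,"dz":-0.002,"rx":0,"ry":0,"rz":0},{"dx":0,"dy":0,"dz":-0.002,"rx":0,"ry":0,"rz":0},{"dx":0,"dy":0,"dz":-0.002,"rx":0,"ry":0,"rz":0}]' 1 >/dev/null
python3 -m inch '[{"dx":0,"dy":0,"dz":-0.03,"rx":0,"ry":0,"rz":0},{"dx":0,"dy":0,"dz":-0.08,"rx":0,"ry":0,"rz":0},{"dx":0,"dy":0,"dz":-0.14,"rx":0,"ry":0,"rz":0},{"dx":0,"dy":0,"dz":-0.2,"rx":0,"ry":0,"rz":0},{"dx":0,"dy":0,"dz":-0.25,"rx":0,"ry":0,"rz":0}]'
python3 - <<'E'
from h import *
st()
im,ci=snap('top')
for k,z in [('green',.008),('blue',.008),('yellow',.008),('orange',.09)]: print(k,rect(im,ci,'top',COL[k],z,60)[:2])
to([.47,.20,.33],yaw=170.5)
E
```

```text
time: 14.1
tool_pos: [0.4586, -0.1262, 0.2663]
tool_rot: [0.001, 0.086, 0.996, -0.0]
contact_force: [0.7, 0.2, -0.7]
gripper_width: 0.999
grasp_force: 0.0
t 14.1 tcp [ 0.4586 -0.1262  0.2663] zaxis [ 0.002 -0.001 -1.   ] yaw_x 170.2 F [ 0.7  0.2 -0.7] w 0.999 gf 0.0
green [{'c': (0.4651, 0.3692), 'size': (0.077, 0.051), 'ang': -3.4, 'px': (187, 290)}]
blue []
yellow [{'c': (0.6703, -0.0453), 'size': (0.081, 0.052), 'ang': 87.8, 'px': (353, 213)}, {'c': (0.7306, 0.2152), 'size': (0.049, 0.049), 'ang': 1.2, 'px': (251, 187)}]
orange [{'c': (0.4769, -0.1212), 'size': (0.049, 0.021), 'ang': -88.7, 'px': (387, 291)}]
to [0.47 0.2  0.33] d [ 0.0582  0.4049 -0.072 ] r [-0.0024  0.0091 -0.0036]
```

```bash
python3 -m inch '[{"dx":0.01,"dy":0.06,"dz":-0.01,"rx":0,"ry":0,"rz":0},{"dx":0.02,"dy":0.12,"dz":-0.02,"rx":0,"ry":0,"rz":0},{"dx":0.03,"dy":0.18,"dz":-0.03,"rx":0,"ry":0,"rz":0},{"dx":0.04,"dy":0.24,"dz":-0.04,"rx":0,"ry":0,"rz":0},{"dx":0.05,"dy":0.3,"dz":-0.04,"rx":0,"ry":0,"rz":0}]' >/dev/null
python3 -m inch '[{"dx":0.01,"dy":0.06,"dz":0,"rx":0,"ry":0,"rz":0},{"dx":0.02,"dy":0.1,"dz":0,"rx":0,"ry":0,"rz":0},{"dx":0.02,"dy":0.1,"dz":0,"rx":0,"ry":0,"rz":0}]'
python3 - <<'E'
from h import *
st()
im,ci=snap('wrist','w6')
c=[proj(ci,(.519,.183,.044),'wrist')]; print(c)
u,v=c[0].astype(int)
import pickle; pickle.dump(ci,open('w6.pkl','wb'))
print('roi',u-100,v-90)
cv2.imwrite('pics/w6c.png',cv2.cvtColor(cv2.resize(im[max(0,v-90):v+90,u-100:u+100],None,fx=4,fy=4,interpolation=cv2.INTER_CUBIC)[:600],cv2.COLOR_RGB2BGR))
E
```

```text
time: 14.95
tool_pos: [0.4569, 0.2021, 0.2946]
tool_rot: [-0.001, 0.083, 0.997, 0.0]
contact_force: [-0.9, -1.2, 0.2]
gripper_width: 1.001
grasp_force: 0.0
t 14.95 tcp [0.4569 0.2021 0.2946] zaxis [-0.001  0.001 -1.   ] yaw_x 170.5 F [-0.9 -1.2  0.2] w 1.001 gf 0.0
[array([307.54920786, 250.92682367])]
roi 207 160
```

View pics/w6c.png

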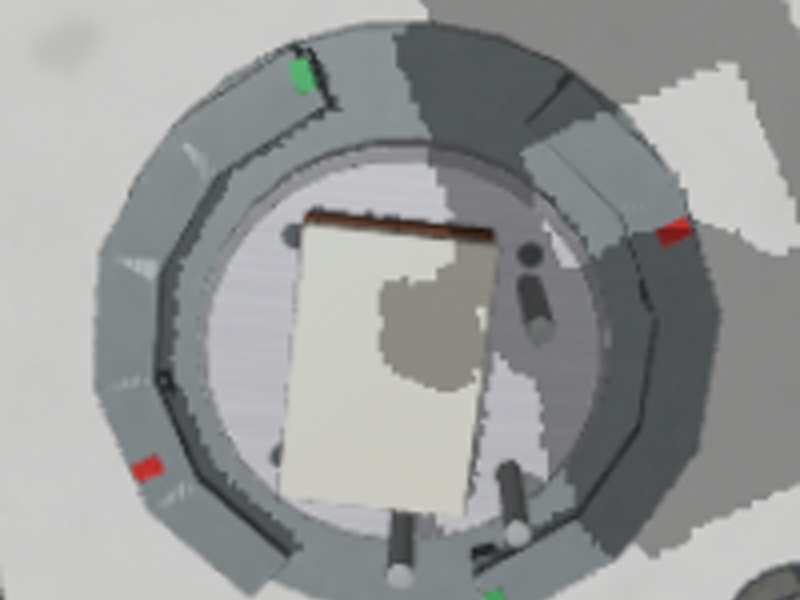

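Image down is world +x and right is +y. The side pins are on the right with tops at (540,325) and (517,530), and the end pin is at the bottom, top (400,575). The white blank is askew over the brown.

```bash
python3 - <<'E'
from h import *
import pickle; ci=pickle.load(open('w6.pkl','rb'))
f=lambda x,y,z: onz(ci,207+x/4,160+y/4,z,'wrist')
A,B,E=f(540,325,.086),f(517,530,.086),f(400,575,.086); print(A,B,E,'dist',np.linalg.norm(B-A),'ang',np.degrees(np.arctan2(*(B-A)[1::-1])))
G=[f(302,75,.031),f(494,597,.031)];Rd=[f(675,231,.031),f(148,468,.031)]
print('green c',(G[0]+G[1])/2,'red c',(Rd[0]+Rd[1])/2,np.degrees(np.arctan2(*(G[1]-G[0])[1::-1])),np.degrees(np.arctan2(*(Rd[0]-Rd[1])[1::-1])))
C=np.array([.5188,.1828])
for th in (-8,-9.5,-11):
    c,s=np.cos(np.radians(th)),np.sin(np.radians(th)); Q=np.array([[c,s],[-s,c]])
    print(th,[ (Q@(P[:2]-C)*1000).round(1) for P in (A,B,E)])
    q=[f(305,225,.06),f(495,240,.06),f(463,515,.06),f(280,497,.06)]; 
    print([(Q@(P[:2]-C)*1000).round(1) for P in q])
E
```

```text
[0.50155578 0.22443907 0.086     ] [0.56003189 0.20946568 0.086     ] [0.56839065 0.17449184 0.086     ] dist 0.06036271556816289 ang -14.362555727605624
green c [0.51846517 0.18297091 0.031     ] red c [0.51963626 0.18337909 0.031     ] 9.615764123103272 105.6095084739482
-8 [array([-22.9,  38.8]), array([37.1, 32.1]), array([50.3, -1.3])]
[array([-46.6, -25.5]), array([-40.8,  28.1]), array([43.2, 17.3]), array([ 36.1, -37.3])]
-9.5 [array([-23.9,  38.2]), array([36.3, 33.1]), array([50.3, -0. ])]
[array([-45.9, -26.8]), array([-41.5,  27. ]), array([42.7, 18.5]), array([ 37. , -36.3])]
-11 [array([-24.9,  37.6]), array([35.4, 34. ]), array([50.3,  1.3])]
[array([-45.2, -27.9]), array([-42.2,  25.9]), array([42.2, 19.6]), array([ 38. , -35.4])]
```

```bash
python3 - <<'E'
from h import *
import pickle; ci=pickle.load(open('w6.pkl','rb'))
f=lambda x,y,z: onz(ci,207+x/4,160+y/4,z,'wrist')[:2]
C=np.array([.519,.183])
for n,x,y in [('s1a',318,75),('s1b',550,100),('s2a',478,562),('s2b',270,572)]:
    d=f(x,y,.031)-C; print(n,np.degrees(np.arctan2(d[1],d[0])).round(1),np.linalg.norm(d).round(4))
# cover grip check from top image / net for pins
print(proj(ci,(.519,.183,.086),'wrist'))
to([.535,.20,.20],yaw=170.5)
E
```

```text
s1a -173.3 0.089
s1b 141.0 0.0896
s2a 9.0 0.0756
s2b -39.7 0.0875
[306.88342513 262.38698049]
to [0.535 0.2   0.2  ] d [-0.0961  0.0159  0.1182] r [-0.0004 -0.0006 -0.0012]
```

```bash
python3 - <<'E'
from h import *
to([.667,-.06,.24],yaw=88)
E
python3 -m inch '[{"dx":-0.04,"dy":-0.04,"dz":0.01,"rx":0,"ry":0,"rz":0.1},{"dx":-0.08,"dy":-0.08,"dz":0.02,"rx":0,"ry":0,"rz":0.2},{"dx":-0.12,"dy":-0.13,"dz":0.03,"rx":0,"ry":0,"rz":0.3},{"dx":-0.17,"dy":-0.16,"dz":0.04,"rx":0,"ry":0,"rz":0.4},{"dx":-0.21,"dy":-0.2,"dz":0.05,"rx":0,"ry":0,"rz":0.5}]' >/dev/null
python3 - <<'E'
from h import *
st();to([.667,-.06,.24],yaw=88)
E
```

```text
to [ 0.667 -0.06   0.24 ] d [-0.3129 -0.277   0.0682] r [-8.000e-04 -2.000e-04  9.587e-01]
t 15.5 tcp [0.5971 0.0093 0.2547] zaxis [ 0. -0. -1.] yaw_x 126.7 F [ 0.6 -0.4  0. ] w 1.001 gf 0.0
to [ 0.667 -0.06   0.24 ] d [-0.1217  0.0182  0.0184] r [1.000e-04 2.000e-04 4.508e-01]
```

```bash
python3 -m inch '[{"dx":-0.04,"dy":0.005,"dz":0.01,"rx":0,"ry":0,"rz":0.1},{"dx":-0.08,"dy":0.01,"dz":0.018,"rx":0,"ry":0,"rz":0.2},{"dx":-0.122,"dy":0.018,"dz":0.018,"rx":0,"ry":0,"rz":0.3},{"dx":-0.122,"dy":0.018,"dz":0.018,"rx":0,"ry":0,"rz":0.4},{"dx":-0.122,"dy":0.018,"dz":0.018,"rx":0,"ry":0,"rz":0.45}]' >/dev/null
cat > seek.py <<'E'
import sys
from h import *
col=sys.argv[1]; z=float(sys.argv[2]) if len(sys.argv)>2 else .008
st(); im,ci=snap('wrist','seek_'+col)
rs=rect(im,ci,'wrist',COL[col],z,800); print(rs[:3])
b=rs[0]; p,r=pose(); M=r.as_matrix(); yaw=np.degrees(np.arctan2(M[1,0],M[0,0]))
t=b['ang']+180*round((yaw-b['ang'])/180); print('yaw->',t)
to([b['c'][0],b['c'][1],.05],yaw=t)
E
python3 seek.py yellow
```

```text
t 16.0 tcp [ 0.6664 -0.0594  0.2398] zaxis [-0.002 -0.    -1.   ] yaw_x 88.1 F [0.2 0.6 0.1] w 0.998 gf 0.0
[{'c': (0.6723, -0.0527), 'size': (0.069, 0.055), 'ang': 87.7, 'px': (318, 194)}]
yaw-> 87.7
to [ 0.6723 -0.0527  0.05  ] d [0.0081 0.0076 0.2376] r [-0.0008  0.0001  0.0044]
```

```bash
python3 -m inch '[{"dx":0.0176,"dy":0.0076,"dz":0.06,"rx":0,"ry":0,"rz":0.004},{"dx":0.0176,"dy":0.0076,"dz":0.12,"rx":0,"ry":0,"rz":0.004},{"dx":0.0176,"dy":0.0076,"dz":0.18,"rx":0,"ry":0,"rz":0.004},{"dx":0.0176,"dy":0.0076,"dz":0.24,"rx":0,"ry":0,"rz":0.004},{"dx":0.0176,"dy":0.0076,"dz":0.275,"rx":0,"ry":0,"rz":0.004}]' 0.75
python3 -m inch '[{"dx":0,"dy":0,"dz":0.01,"rx":0,"ry":0,"rz":0},{"dx":0,"dy":0,"dz":0.02,"rx":0,"ry":0,"rz":0},{"dx":0,"dy":0,"dz":0.025,"rx":0,"ry":0,"rz":0},{"dx":0,"dy":0,"dz":0.025,"rx":0,"ry":0,"rz":0}]'
```

```text
time: 16.55
tool_pos: [0.6694, -0.0433, 0.0157]
tool_rot: [-0.003, 0.718, 0.696, -0.002]
contact_force: [-0.4, -1.4, -0.1]
gripper_width: 0.877
grasp_force: 0.0
time: 16.95
tool_pos: [0.6741, -0.0431, 0.0026]
tool_rot: [0.001, 0.718, 0.696, 0.001]
contact_force: [0.5, -0.1, 0.4]
gripper_width: 0.875
grasp_force: 0.0
```

```bash
for i in 1 2 3 4; do python3 -m inch '[{"dx":0,"dy":0,"dz":0.005,"rx":0,"ry":0,"rz":0},{"dx":0,"dy":0,"dz":0.01,"rx":0,"ry":0,"rz":0}]' | egrep 'tool_pos|contact'; done
```

```text
tool_pos: [0.6742, -0.0428, -0.0056]
contact_force: [-0.0, -0.6, 0.2]
tool_pos: [0.673, -0.0426, -0.0152]
contact_force: [0.1, -0.4, -0.3]
tool_pos: [0.6728, -0.0426, -0.0236]
contact_force: [1.5, -0.2, 0.4]
tool_pos: [0.6729, -0.0426, -0.0315]
contact_force: [-0.6, 0.3, -0.5]
```

```bash
for i in 1 2 3 ; do python3 -m inch '[{"dx":0,"dy":0,"dz":0.0025,"rx":0,"ry":0,"rz":0},{"dx":0,"dy":0,"dz":0.004,"rx":0,"ry":0,"rz":0}]' | egrep 'tool_pos|contact'; done
```

```text
tool_pos: [0.6728, -0.0426, -0.0347]
contact_force: [0.8, 0.1, 0.9]
tool_pos: [0.673, -0.0427, -0.0375]
contact_force: [0.7, -0.1, -0.8]
tool_pos: [0.6729, -0.0426, -0.0408]
contact_force: [0.6, 0.7, 0.5]
```

```bash
python3 -m inch '[{"dx":0,"dy":0,"dz":0,"rx":0,"ry":0,"rz":0},{"dx":0,"dy":0,"dz":0,"rx":0,"ry":0,"rz":0},{"dx":0,"dy":0,"dz":0,"rx":0,"ry":0,"rz":0},{"dx":0,"dy":0,"dz":0,"rx":0,"ry":0,"rz":0},{"dx":0,"dy":0,"dz":0,"rx":0,"ry":0,"rz":0}]' -1
python3 -m inch '[{"dx":0,"dy":0,"dz":-0.01,"rx":0,"ry":0,"rz":0},{"dx":0,"dy":0,"dz":-0.02,"rx":0,"ry":0,"rz":0},{"dx":0,"dy":0,"dz":-0.04,"rx":0,"ry":0,"rz":0},{"dx":0,"dy":0,"dz":-0.06,"rx":0,"ry":0,"rz":0}]'
```

```text
time: 18.85
tool_pos: [0.6757, -0.0432, -0.0363]
tool_rot: [0.002, 0.718, 0.696, 0.001]
contact_force: [-2.7, 0.2, 14.0]
gripper_width: 0.631
grasp_force: 69.8
time: 19.25
tool_pos: [0.6725, -0.0425, 0.008]
tool_rot: [-0.0, 0.718, 0.696, -0.0]
contact_force: [-0.4, 0.6, 0.4]
gripper_width: 0.637
grasp_force: 63.3
```

```bash
python3 -m inch '[{"dx":0,"dy":0,"dz":-0.05,"rx":0,"ry":0,"rz":0},{"dx":0,"dy":0,"dz":-0.1,"rx":0,"ry":0,"rz":0},{"dx":0,"dy":0,"dz":-0.15,"rx":0,"ry":0,"rz":0},{"dx":0,"dy":0,"dz":-0.17,"rx":0,"ry":0,"rz":0}]' >/dev/null
python3 - <<'E'
from h import *
st();to([.520,.184,.14],yaw=165.6)
E
```

```text
t 19.65 tcp [ 0.6758 -0.0431  0.1504] zaxis [ 0.009 -0.002 -1.   ] yaw_x 88.2 F [0.4 0.1 0.2] w 0.63 gf 63.3
to [0.52  0.184 0.14 ] d [ 0.2777 -0.2037  0.0107] r [ 0.0047  0.005  -0.9006]
```

```bash
python3 -m inch '[{"dx":0.04,"dy":-0.03,"dz":0,"rx":0,"ry":0,"rz":-0.1},{"dx":0.08,"dy":-0.06,"dz":0,"rx":0,"ry":0,"rz":-0.2},{"dx":0.12,"dy":-0.09,"dz":0,"rx":0,"ry":0,"rz":-0.3},{"dx":0.16,"dy":-0.12,"dz":0,"rx":0,"ry":0,"rz":-0.4},{"dx":0.2,"dy":-0.15,"dz":0,"rx":0,"ry":0,"rz":-0.5}]' >/dev/null
python3 - <<'E'
from h import *
st();to([.520,.184,.13],yaw=165.6)
E
```

```text
t 20.15 tcp [0.5564 0.1221 0.1425] zaxis [-0.001  0.    -1.   ] yaw_x 131.5 F [0.1 0.7 0.5] w 0.633 gf 63.3
to [0.52  0.184 0.13 ] d [0.0881 0.0173 0.0157] r [-0.0004 -0.0007 -0.3968]
```

```bash
python3 -m inch '[{"dx":0.04,"dy":0.007,"dz":0,"rx":0,"ry":0,"rz":-0.1},{"dx":0.07,"dy":0.014,"dz":0,"rx":0,"ry":0,"rz":-0.2},{"dx":0.088,"dy":0.0173,"dz":0,"rx":0,"ry":0,"rz":-0.3},{"dx":0.088,"dy":0.0173,"dz":0.015,"rx":0,"ry":0,"rz":-0.397},{"dx":0.088,"dy":0.0173,"dz":0.015,"rx":0,"ry":0,"rz":-0.397}]' >/dev/null
python3 - <<'E'
from h import *
st();to([.520,.184,.0265],yaw=165.6); im,ci=snap('wrist','w7')
E
```

```text
t 20.65 tcp [0.5201 0.1833 0.1291] zaxis [-0.004 -0.001 -1.   ] yaw_x 165.3 F [-0.   0.9  0.1] w 0.634 gf 63.3
to [0.52   0.184  0.0265] d [-1.000e-04  1.000e-03  1.282e-01] r [-0.0012 -0.0024 -0.0032]
```

View pics/w7.png

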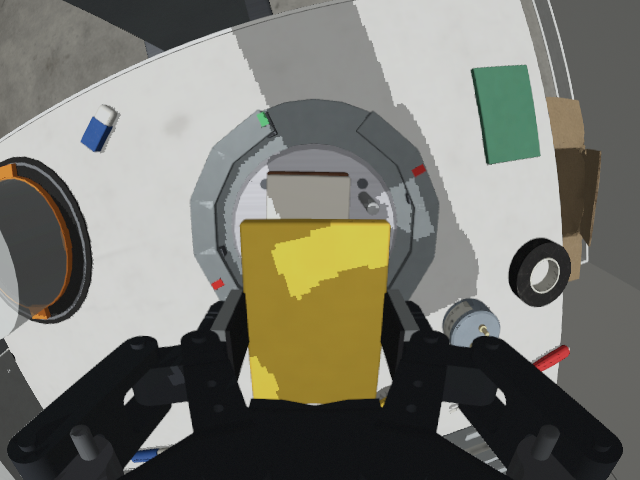

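```bash
python3 -m inch '[{"dx":0.0037,"dy":0.001,"dz":0.04,"rx":0,"ry":0,"rz":-0.003},{"dx":0.0037,"dy":0.001,"dz":0.08,"rx":0,"ry":0,"rz":-0.003},{"dx":0.0037,"dy":0.001,"dz":0.11,"rx":0,"ry":0,"rz":-0.003},{"dx":0.0037,"dy":0.001,"dz":0.124,"rx":0,"ry":0,"rz":-0.003},{"dx":0.0037,"dy":0.001,"dz":0.128,"rx":0,"ry":0,"rz":-0.003}]'
python3 -m inch '[{"dx":0,"dy":0,"dz":0.001,"rx":0,"ry":0,"rz":0},{"dx":0,"dy":0,"dz":0.001,"rx":0,"ry":0,"rz":0}]'
```

```text
time: 21.2
tool_pos: [0.5186, 0.1841, 0.0276]
tool_rot: [-0.001, 0.127, 0.992, -0.0]
contact_force: [-0.3, -0.1, -0.1]
gripper_width: 0.632
grasp_force: 63.3
time: 21.4
tool_pos: [0.5203, 0.1848, 0.0294]
tool_rot: [0.001, 0.126, 0.992, 0.0]
contact_force: [-1.8, 0.6, -0.3]
gripper_width: 0.631
grasp_force: 63.3
```

```bash
python3 -m inch '[{"dx":0.002,"dy":0,"dz":0.002,"rx":0,"ry":0,"rz":0},{"dx":0.003,"dy":0,"dz":0.004,"rx":0,"ry":0,"rz":0},{"dx":0.003,"dy":0,"dz":0.004,"rx":0,"ry":0,"rz":0}]'|egrep 'pos|for'
python3 -m inch '[{"dx":0,"dy":0,"dz":0,"rx":0,"ry":0,"rz":0},{"dx":0,"dy":0,"dz":0,"rx":0,"ry":0,"rz":0}]'|egrep 'pos|for'
```

```text
tool_pos: [0.5172, 0.1854, 0.0252]
contact_force: [-0.1, 0.2, -0.7]
grasp_force: 63.3
tool_pos: [0.5173, 0.1853, 0.0251]
contact_force: [0.3, -0.4, -0.0]
grasp_force: 63.3
```

```bash
python3 -m inch '[{"dx":0,"dy":0,"dz":0,"rx":0,"ry":0,"rz":0},{"dx":0,"dy":0,"dz":0,"rx":0,"ry":0,"rz":0},{"dx":0,"dy":0,"dz":0,"rx":0,"ry":0,"rz":0},{"dx":0,"dy":0,"dz":0,"rx":0,"ry":0,"rz":0}]' 0.75|egrep 'pos|for|wid'
python3 -m inch '[{"dx":0,"dy":0,"dz":-0.04,"rx":0,"ry":0,"rz":0},{"dx":0,"dy":0,"dz":-0.1,"rx":0,"ry":0,"rz":0},{"dx":0,"dy":0,"dz":-0.16,"rx":0,"ry":0,"rz":0},{"dx":0,"dy":0,"dz":-0.22,"rx":0,"ry":0,"rz":0},{"dx":0,"dy":0,"dz":-0.25,"rx":0,"ry":0,"rz":0}]'|egrep 'pos|for'
python3 - <<'E'
from h import *
st()
im,ci=snap('wrist','w8'); print('stack',rect(im,ci,'wrist',COL['yellow'],.068,600)[:2])
to([.455,.355,.23],yaw=176.5)
E
```

```text
tool_pos: [0.5172, 0.1853, 0.025]
contact_force: [0.2, 0.4, -0.4]
gripper_width: 0.877
grasp_force: 0.0
tool_pos: [0.519, 0.1858, 0.2308]
contact_force: [-0.2, 0.5, 0.9]
grasp_force: 0.0
t 22.8 tcp [0.519  0.1858 0.2308] zaxis [ 0.008  0.002 -1.   ] yaw_x 165.6 F [-0.2  0.5  0.9] w 0.874 gf 0.0
stack [{'c': (0.5168, 0.1713), 'size': (0.082, 0.029), 'ang': -14.6, 'px': (292, 214)}, {'c': (0.6982, 0.2129), 'size': (0.047, 0.045), 'ang': 73.1, 'px': (378, 360)}]
to [0.455 0.355 0.23 ] d [0.1321 0.184  0.0047] r [ 0.0031  0.008  -0.1275]
```

```bash
sed -i 's/(24,120,100)/(22,120,50)/; s/(60,80,30)/(55,70,20)/; s/(100,120,60)/(100,110,30)/' h.py
python3 -m inch '[{"dx":0.03,"dy":0.045,"dz":0,"rx":0,"ry":0,"rz":-0.03},{"dx":0.06,"dy":0.09,"dz":0,"rx":0,"ry":0,"rz":-0.06},{"dx":0.09,"dy":0.13,"dz":0,"rx":0,"ry":0,"rz":-0.1},{"dx":0.12,"dy":0.17,"dz":0,"rx":0,"ry":0,"rz":-0.127},{"dx":0.132,"dy":0.184,"dz":0.005,"rx":0,"ry":0,"rz":-0.127}]' >/dev/null
python3 -m inch '[{"dx":0,"dy":0,"dz":0,"rx":0,"ry":0,"rz":0}]' >/dev/null
python3 seek.py green
```

```text
t 23.45 tcp [0.4503 0.3552 0.2197] zaxis [-0.002 -0.001 -1.   ] yaw_x 176.6 F [ 0.  -0.6 -0.8] w 0.873 gf 0.0
[{'c': (0.4654, 0.3706), 'size': (0.081, 0.055), 'ang': -3.1, 'px': (330, 215)}]
yaw-> 176.9
to [0.4654 0.3706 0.05  ] d [-0.0167  0.0221  0.2125] r [-0.001  -0.0006 -0.0045]
```

```bash
python3 -m inch '[{"dx":-0.0167,"dy":0.0221,"dz":0.05,"rx":0,"ry":0,"rz":-0.0045},{"dx":-0.0167,"dy":0.0221,"dz":0.11,"rx":0,"ry":0,"rz":-0.0045},{"dx":-0.0167,"dy":0.0221,"dz":0.17,"rx":0,"ry":0,"rz":-0.0045},{"dx":-0.0167,"dy":0.0221,"dz":0.23,"rx":0,"ry":0,"rz":-0.0045},{"dx":-0.0167,"dy":0.0221,"dz":0.26,"rx":0,"ry":0,"rz":-0.0045}]' |egrep 'pos|for'
python3 -m inch '[{"dx":0,"dy":0,"dz":0.02,"rx":0,"ry":0,"rz":0},{"dx":0,"dy":0,"dz":0.04,"rx":0,"ry":0,"rz":0},{"dx":0,"dy":0,"dz":0.05,"rx":0,"ry":0,"rz":0},{"dx":0,"dy":0,"dz":0.05,"rx":0,"ry":0,"rz":0}]' |egrep 'pos|for'
```

```text
tool_pos: [0.464, 0.3672, 0.0076]
contact_force: [-1.6, 0.2, 0.0]
grasp_force: 0.0
tool_pos: [0.4662, 0.3707, -0.0273]
contact_force: [-0.6, -0.2, -0.1]
grasp_force: 0.0
```

```bash
python3 -c "
from h import *
st();to([.4654,.3706,-.039],yaw=176.9)"
```

```text
t 24.4 tcp [ 0.4662  0.3707 -0.0273] zaxis [-0. -0. -1.] yaw_x 176.8 F [-0.6 -0.2 -0.1] w 0.874 gf 0.0
to [ 0.4654  0.3706 -0.039 ] d [ 0.001  -0.0001  0.0146] r [-0.0002 -0.0002 -0.001 ]
```

```bash
python3 -m inch '[{"dx":0.001,"dy":0,"dz":0.008,"rx":0,"ry":0,"rz":0},{"dx":0.001,"dy":0,"dz":0.014,"rx":0,"ry":0,"rz":0},{"dx":0.001,"dy":0,"dz":0.014,"rx":0,"ry":0,"rz":0}]' |egrep 'pos|for'
python3 -m inch '[{"dx":0,"dy":0,"dz":0,"rx":0,"ry":0,"rz":0},{"dx":0,"dy":0,"dz":0,"rx":0,"ry":0,"rz":0},{"dx":0,"dy":0,"dz":0,"rx":0,"ry":0,"rz":0},{"dx":0,"dy":0,"dz":0,"rx":0,"ry":0,"rz":0},{"dx":0,"dy":0,"dz":0,"rx":0,"ry":0,"rz":0}]' -1 |egrep 'pos|for|wid'
python3 -m inch '[{"dx":0,"dy":0,"dz":-0.03,"rx":0,"ry":0,"rz":0},{"dx":0,"dy":0,"dz":-0.08,"rx":0,"ry":0,"rz":0},{"dx":0,"dy":0,"dz":-0.14,"rx":0,"ry":0,"rz":0},{"dx":0,"dy":0,"dz":-0.2,"rx":0,"ry":0,"rz":0},{"dx":0,"dy":0,"dz":-0.22,"rx":0,"ry":0,"rz":0}]'|egrep 'pos|for|wid'
python3 -c "
from h import *
st();to([.519,.185,.14],yaw=165.6)"
```

```text
tool_pos: [0.4651, 0.3711, -0.0384]
contact_force: [0.1, -0.7, -0.3]
grasp_force: 0.0
tool_pos: [0.4667, 0.372, -0.0364]
contact_force: [0.3, 0.7, 5.7]
gripper_width: 0.633
grasp_force: 66.1
tool_pos: [0.4681, 0.3729, 0.1447]
contact_force: [0.2, 0.6, 0.1]
gripper_width: 0.634
grasp_force: 63.5
t 25.7 tcp [0.4681 0.3729 0.1447] zaxis [ 0.009  0.005 -1.   ] yaw_x 176.9 F [0.2 0.6 0.1] w 0.634 gf 63.5
to [0.519 0.185 0.14 ] d [-0.0764 -0.2311  0.0051] r [0.0045 0.0053 0.131 ]
```

```bash
python3 -m inch '[{"dx":-0.015,"dy":-0.05,"dz":0,"rx":0,"ry":0,"rz":0.03},{"dx":-0.03,"dy":-0.1,"dz":0,"rx":0,"ry":0,"rz":0.06},{"dx":-0.05,"dy":-0.15,"dz":0,"rx":0,"ry":0,"rz":0.1},{"dx":-0.065,"dy":-0.2,"dz":0,"rx":0,"ry":0,"rz":0.131},{"dx":-0.0764,"dy":-0.231,"dz":0,"rx":0,"ry":0,"rz":0.131}]' >/dev/null
python3 -m inch '[{"dx":0,"dy":0,"dz":0,"rx":0,"ry":0,"rz":0},{"dx":0,"dy":0,"dz":0,"rx":0,"ry":0,"rz":0}]' |egrep 'pos|for'
python3 -c "
from h import *
st();to([.5195,.184,.0335],yaw=165.6)"
```

```text
tool_pos: [0.5157, 0.1829, 0.1369]
contact_force: [0.3, 1.3, -0.1]
grasp_force: 63.5
t 26.4 tcp [0.5157 0.1829 0.1369] zaxis [-0.001  0.    -1.   ] yaw_x 165.5 F [ 0.3  1.3 -0.1] w 0.631 gf 63.5
to [0.5195 0.184  0.0335] d [-0.0045  0.0025  0.1293] r [-0.     -0.0009 -0.001 ]
```

```bash
python3 -m inch '[{"dx":-0.0045,"dy":0.0025,"dz":0.04,"rx":0,"ry":0,"rz":0},{"dx":-0.0045,"dy":0.0025,"dz":0.08,"rx":0,"ry":0,"rz":0},{"dx":-0.0045,"dy":0.0025,"dz":0.11,"rx":0,"ry":0,"rz":0},{"dx":-0.0045,"dy":0.0025,"dz":0.12,"rx":0,"ry":0,"rz":0},{"dx":-0.0045,"dy":0.0025,"dz":0.124,"rx":0,"ry":0,"rz":0}]'|egrep 'pos|for'
python3 -m inch '[{"dx":0,"dy":0,"dz":0.002,"rx":0,"ry":0,"rz":0},{"dx":0,"dy":0,"dz":0.002,"rx":0,"ry":0,"rz":0},{"dx":0,"dy":0,"dz":0.002,"rx":0,"ry":0,"rz":0}]'|egrep 'pos|for'
```

```text
tool_pos: [0.5189, 0.185, 0.0373]
contact_force: [0.3, -0.0, 0.2]
grasp_force: 63.5
tool_pos: [0.5212, 0.1845, 0.0384]
contact_force: [-0.3, 0.0, -0.5]
grasp_force: 63.5
```

```bash
python3 -m inch '[{"dx":0.002,"dy":0,"dz":0.003,"rx":0,"ry":0,"rz":0},{"dx":0.002,"dy":0,"dz":0.0055,"rx":0,"ry":0,"rz":0},{"dx":0.002,"dy":0,"dz":0.0055,"rx":0,"ry":0,"rz":0}]'|egrep 'pos|for'
python3 -m inch '[{"dx":0,"dy":0,"dz":0,"rx":0,"ry":0,"rz":0},{"dx":0,"dy":0,"dz":0,"rx":0,"ry":0,"rz":0},{"dx":0,"dy":0,"dz":0,"rx":0,"ry":0,"rz":0},{"dx":0,"dy":0,"dz":0,"rx":0,"ry":0,"rz":0}]' 0.75|egrep 'pos|for|wid'
python3 -m inch '[{"dx":0,"dy":0,"dz":-0.04,"rx":0,"ry":0,"rz":0},{"dx":0,"dy":0,"dz":-0.1,"rx":0,"ry":0,"rz":0},{"dx":0,"dy":0,"dz":-0.16,"rx":0,"ry":0,"rz":0},{"dx":0,"dy":0,"dz":-0.22,"rx":0,"ry":0,"rz":0},{"dx":0,"dy":0,"dz":-0.25,"rx":0,"ry":0,"rz":0}]'|egrep 'pos|for'
python3 - <<'E'
from h import *
st()
im,ci=snap('wrist','w9'); print('stack',rect(im,ci,'wrist',COL['green'],.076,600)[:2])
to([.42,-.30,.24],yaw=178)
E
```

```text
tool_pos: [0.5182, 0.1845, 0.0322]
contact_force: [0.9, -0.6, -0.3]
grasp_force: 63.5
tool_pos: [0.5187, 0.1846, 0.0327]
contact_force: [-0.5, 0.4, -0.7]
gripper_width: 0.875
grasp_force: 0.0
tool_pos: [0.5205, 0.185, 0.2385]
contact_force: [0.4, -0.1, -0.8]
grasp_force: 0.0
t 28.4 tcp [0.5205 0.185  0.2385] zaxis [ 0.008  0.002 -1.   ] yaw_x 165.6 F [ 0.4 -0.1 -0.8] w 0.878 gf 0.0
stack [{'c': (0.5182, 0.1843), 'size': (0.083, 0.055), 'ang': -14.4, 'px': (312, 207)}]
to [ 0.42 -0.3   0.24] d [-0.0276 -0.6193 -0.001 ] r [ 0.0029  0.008  -0.1444]
```

```bash
python3 -m inch '[{"dx":-0.003,"dy":-0.06,"dz":0,"rx":0,"ry":0,"rz":0},{"dx":-0.006,"dy":-0.12,"dz":0,"rx":0,"ry":0,"rz":0},{"dx":-0.009,"dy":-0.18,"dz":0,"rx":0,"ry":0,"rz":0},{"dx":-0.012,"dy":-0.24,"dz":0,"rx":0,"ry":0,"rz":0},{"dx":-0.015,"dy":-0.3,"dz":0,"rx":0,"ry":0,"rz":0}]' >/dev/null
python3 -m inch '[{"dx":-0.003,"dy":-0.06,"dz":0,"rx":0,"ry":0,"rz":-0.03},{"dx":-0.006,"dy":-0.12,"dz":0,"rx":0,"ry":0,"rz":-0.06},{"dx":-0.009,"dy":-0.18,"dz":0,"rx":0,"ry":0,"rz":-0.09},{"dx":-0.012,"dy":-0.24,"dz":0,"rx":0,"ry":0,"rz":-0.12},{"dx":-0.013,"dy":-0.3,"dz":0,"rx":0,"ry":0,"rz":-0.144}]' >/dev/null
python3 -m inch '[{"dx":0,"dy":-0.018,"dz":0,"rx":0,"ry":0,"rz":0},{"dx":0,"dy":-0.018,"dz":0,"rx":0,"ry":0,"rz":0},{"dx":0,"dy":-0.018,"dz":0,"rx":0,"ry":0,"rz":0}]' >/dev/null
python3 seek.py blue
```

```text
t 29.75 tcp [ 0.4204 -0.2995  0.2321] zaxis [-0.     0.001 -1.   ] yaw_x 178.0 F [-0.  -0.2 -0.8] w 0.871 gf 0.0
[{'c': (0.4345, -0.3222), 'size': (0.083, 0.055), 'ang': -0.2, 'px': (294, 213)}]
yaw-> 179.8
to [ 0.4345 -0.3222  0.05  ] d [-0.0184 -0.0286  0.2278] r [ 0.0006 -0.0001 -0.0206]
```

```bash
python3 -m inch '[{"dx":-0.0184,"dy":-0.0286,"dz":0.05,"rx":0,"ry":0,"rz":-0.02},{"dx":-0.0184,"dy":-0.0286,"dz":0.11,"rx":0,"ry":0,"rz":-0.02},{"dx":-0.0184,"dy":-0.0286,"dz":0.17,"rx":0,"ry":0,"rz":-0.02},{"dx":-0.0184,"dy":-0.0286,"dz":0.23,"rx":0,"ry":0,"rz":-0.02},{"dx":-0.0184,"dy":-0.0286,"dz":0.28,"rx":0,"ry":0,"rz":-0.02}]' |egrep 'pos|for'
python3 -m inch '[{"dx":0,"dy":0,"dz":0.02,"rx":0,"ry":0,"rz":0},{"dx":0,"dy":0,"dz":0.04,"rx":0,"ry":0,"rz":0},{"dx":0,"dy":0,"dz":0.045,"rx":0,"ry":0,"rz":0},{"dx":0,"dy":0,"dz":0.045,"rx":0,"ry":0,"rz":0}]' |egrep 'pos|for'
python3 -c "
from h import *
st();to([.4345,-.3222,-.0385],yaw=179.8)"
```

```text
tool_pos: [0.4341, -0.321, 0.006]
contact_force: [-0.1, -0.3, -0.4]
grasp_force: 0.0
tool_pos: [0.4344, -0.3222, -0.0278]
contact_force: [0.3, 0.0, 0.4]
grasp_force: 0.0
t 30.7 tcp [ 0.4344 -0.3222 -0.0278] zaxis [-0.001  0.001 -1.   ] yaw_x 179.8 F [0.3 0.  0.4] w 0.876 gf 0.0
to [ 0.4345 -0.3222 -0.0385] d [-0.0001 -0.      0.0134] r [ 0.0006 -0.0005 -0.0002]
```

```bash
python3 -m inch '[{"dx":0,"dy":0,"dz":0.008,"rx":0,"ry":0,"rz":0},{"dx":0,"dy":0,"dz":0.0134,"rx":0,"ry":0,"rz":0},{"dx":0,"dy":0,"dz":0.0134,"rx":0,"ry":0,"rz":0}]' |egrep 'pos|for'
python3 -m inch '[{"dx":0,"dy":0,"dz":0,"rx":0,"ry":0,"rz":0},{"dx":0,"dy":0,"dz":0,"rx":0,"ry":0,"rz":0},{"dx":0,"dy":0,"dz":0,"rx":0,"ry":0,"rz":0},{"dx":0,"dy":0,"dz":0,"rx":0,"ry":0,"rz":0},{"dx":0,"dy":0,"dz":0,"rx":0,"ry":0,"rz":0}]' -1 |egrep 'pos|for|wid'
python3 -m inch '[{"dx":0,"dy":0,"dz":-0.03,"rx":0,"ry":0,"rz":0},{"dx":0,"dy":0,"dz":-0.08,"rx":0,"ry":0,"rz":0},{"dx":0,"dy":0,"dz":-0.14,"rx":0,"ry":0,"rz":0},{"dx":0,"dy":0,"dz":-0.2,"rx":0,"ry":0,"rz":0},{"dx":0,"dy":0,"dz":-0.26,"rx":0,"ry":0,"rz":0}]'|egrep 'pos|for|wid'
python3 -c "
from h import *
st();to([.519,.184,.18],yaw=165.6)"
```

```text
tool_pos: [0.4341, -0.3235, -0.0383]
contact_force: [-0.7, -0.4, 0.5]
grasp_force: 0.0
tool_pos: [0.4354, -0.3249, -0.0364]
contact_force: [-0.3, -0.4, 6.6]
gripper_width: 0.636
grasp_force: 66.4
tool_pos: [0.4337, -0.3234, 0.1716]
contact_force: [-0.3, -1.7, -1.1]
gripper_width: 0.633
grasp_force: 63.6
t 32.0 tcp [ 0.4337 -0.3234  0.1716] zaxis [ 0. -0. -1.] yaw_x 179.7 F [-0.3 -1.7 -1.1] w 0.633 gf 63.6
to [0.519 0.184 0.18 ] d [-0.1029  0.6348 -0.0105] r [-0.      0.      0.1637]
```

```bash
python3 -m inch '[{"dx":-0.01,"dy":0.06,"dz":0,"rx":0,"ry":0,"rz":0},{"dx":-0.02,"dy":0.12,"dz":-0.002,"rx":0,"ry":0,"rz":0},{"dx":-0.03,"dy":0.18,"dz":-0.004,"rx":0,"ry":0,"rz":0},{"dx":-0.04,"dy":0.24,"dz":-0.004,"rx":0,"ry":0,"rz":0},{"dx":-0.05,"dy":0.3,"dz":-0.004,"rx":0,"ry":0,"rz":0}]' >/dev/null
python3 -m inch '[{"dx":-0.01,"dy":0.06,"dz":0,"rx":0,"ry":0,"rz":0.03},{"dx":-0.02,"dy":0.12,"dz":0,"rx":0,"ry":0,"rz":0.06},{"dx":-0.03,"dy":0.18,"dz":0,"rx":0,"ry":0,"rz":0.09},{"dx":-0.04,"dy":0.24,"dz":0,"rx":0,"ry":0,"rz":0.12},{"dx":-0.05,"dy":0.3,"dz":0,"rx":0,"ry":0,"rz":0.164}]' >/dev/null
python3 -m inch '[{"dx":0.005,"dy":0.034,"dz":0,"rx":0,"ry":0,"rz":0},{"dx":0.005,"dy":0.034,"dz":0,"rx":0,"ry":0,"rz":0},{"dx":0.005,"dy":0.034,"dz":0,"rx":0,"ry":0,"rz":0}]' |egrep 'pos|for|wid'
python3 -c "
from h import *
st();to([.519,.184,.060],yaw=165.6)"
```

```text
tool_pos: [0.5194, 0.1833, 0.1727]
contact_force: [-1.0, 0.0, -0.3]
gripper_width: 0.634
grasp_force: 63.7
t 33.3 tcp [0.5194 0.1833 0.1727] zaxis [-0.001 -0.001 -1.   ] yaw_x 165.7 F [-1.   0.  -0.3] w 0.634 gf 63.7
to [0.519 0.184 0.06 ] d [0.0007 0.0008 0.1409] r [-0.0005 -0.0002  0.0006]
```

```bash
python3 -m inch '[{"dx":0,"dy":0.001,"dz":0.05,"rx":0,"ry":0,"rz":0},{"dx":0,"dy":0.001,"dz":0.09,"rx":0,"ry":0,"rz":0},{"dx":0,"dy":0.001,"dz":0.12,"rx":0,"ry":0,"rz":0},{"dx":0,"dy":0.001,"dz":0.14,"rx":0,"ry":0,"rz":0},{"dx":0,"dy":0.001,"dz":0.14,"rx":0,"ry":0,"rz":0}]' >/dev/null
python3 -m inch '[{"dx":0,"dy":0,"dz":0.008,"rx":0,"ry":0,"rz":0},{"dx":0,"dy":0,"dz":0.016,"rx":0,"ry":0,"rz":0},{"dx":0,"dy":0,"dz":0.02,"rx":0,"ry":0,"rz":0},{"dx":0,"dy":0,"dz":0.02,"rx":0,"ry":0,"rz":0}]'|egrep 'pos|for|wid'
python3 -c "
from h import *
st();to([.519,.184,.0415],yaw=165.6)"
```

```text
tool_pos: [0.5199, 0.184, 0.045]
contact_force: [0.4, 0.2, -0.3]
gripper_width: 0.631
grasp_force: 63.7
t 34.2 tcp [0.5199 0.184  0.045 ] zaxis [ 0.  0. -1.] yaw_x 165.6 F [ 0.4  0.2 -0.3] w 0.631 gf 63.7
to [0.519  0.184  0.0415] d [ 0.0011 -0.0003  0.0044] r [ 0.      0.     -0.0001]
```

```bash
python3 -m inch '[{"dx":0.001,"dy":0,"dz":0.003,"rx":0,"ry":0,"rz":0},{"dx":0.001,"dy":0,"dz":0.0044,"rx":0,"ry":0,"rz":0},{"dx":0.001,"dy":0,"dz":0.0044,"rx":0,"ry":0,"rz":0}]'|egrep 'pos|for'
python3 -m inch '[{"dx":0,"dy":0,"dz":0,"rx":0,"ry":0,"rz":0},{"dx":0,"dy":0,"dz":0,"rx":0,"ry":0,"rz":0},{"dx":0,"dy":0,"dz":0,"rx":0,"ry":0,"rz":0},{"dx":0,"dy":0,"dz":0,"rx":0,"ry":0,"rz":0}]' 0.75|egrep 'pos|for|wid'
python3 -m inch '[{"dx":0,"dy":0,"dz":-0.04,"rx":0,"ry":0,"rz":0},{"dx":0,"dy":0,"dz":-0.1,"rx":0,"ry":0,"rz":0},{"dx":0.01,"dy":0,"dz":-0.16,"rx":0,"ry":0,"rz":0},{"dx":0.03,"dy":0,"dz":-0.2,"rx":0,"ry":0,"rz":0},{"dx":0.06,"dy":0,"dz":-0.2,"rx":0,"ry":0,"rz":0}]' -1|egrep 'pos|for'
cat > stack.py <<'E'
import sys; from h import *
C=np.array([.519,.183]);th=np.radians(-14.4);c,s=np.cos(th),np.sin(th);Q=np.array([[c,s],[-s,c]])
im,ci=snap('wrist',sys.argv[1])
for col,z in [('blue',.084),('green',.076),('yellow',.068)]:
    for r in rect(im,ci,'wrist',COL[col],z,100):
        if np.hypot(*(np.array(r['c'])-C))<.05: print(col,r,'base mm',(Q@(np.array(r['c'])-C)*1000).round(1))
print('stack px',proj(ci,(.52,.184,.07),'wrist'))
E
python3 stack.py w10; python3 -c "
from h import *
st();u=np.array([.9686,-.2487]);v=np.array([.2487,.9686]);C=np.array([.519,.183])
to([*(C+.004*u-.048*v),.09],yaw=75.6)"
```

```text
tool_pos: [0.519, 0.1843, 0.0414]
contact_force: [0.3, -0.6, -0.2]
grasp_force: 63.7
tool_pos: [0.5192, 0.1842, 0.0416]
contact_force: [0.2, -1.0, 1.0]
gripper_width: 0.874
grasp_force: 0.0
tool_pos: [0.4761, 0.1969, 0.2088]
contact_force: [-0.0, -0.3, 0.6]
grasp_force: 0.0
blue {'c': (0.5182, 0.1843), 'size': (0.084, 0.055), 'ang': -15.0, 'px': (312, 266)} base mm [-1.1  1.1]
green {'c': (0.4776, 0.1944), 'size': (0.054, 0.003), 'ang': 75.5, 'px': (311, 220)} base mm [-42.9   0.7]
stack px [312.26654085 266.2326722 ]
t 35.45 tcp [0.4716 0.1977 0.2055] zaxis [ 0.005  0.003 -1.   ] yaw_x 165.6 F [ 0.2  1.9 -1.2] w -0.0 gf 0.0
to [0.5109 0.1355 0.09  ] d [-0.0664 -0.0636  0.1444] r [3.9000e-03 1.0000e-04 1.0477e+00]
```

```bash
python3 -m inch '[{"dx":-0.01,"dy":-0.01,"dz":0.0,"rx":0,"ry":0,"rz":0.1},{"dx":-0.02,"dy":-0.02,"dz":0,"rx":0,"ry":0,"rz":0.2},{"dx":-0.03,"dy":-0.03,"dz":0,"rx":0,"ry":0,"rz":0.3},{"dx":-0.05,"dy":-0.05,"dz":0,"rx":0,"ry":0,"rz":0.4},{"dx":-0.0664,"dy":-0.066,"dz":0,"rx":0,"ry":0,"rz":0.5}]' >/dev/null
python3 -m inch '[{"dx":0,"dy":0,"dz":0.0,"rx":0,"ry":0,"rz":0.1},{"dx":0,"dy":0,"dz":0,"rx":0,"ry":0,"rz":0.2},{"dx":0,"dy":0,"dz":0,"rx":0,"ry":0,"rz":0.3},{"dx":0,"dy":0,"dz":0.05,"rx":0,"ry":0,"rz":0.4},{"dx":0,"dy":0,"dz":0.1,"rx":0,"ry":0,"rz":0.5}]' >/dev/null
python3 -m inch '[{"dx":0,"dy":0,"dz":0.04,"rx":0,"ry":0,"rz":0.048},{"dx":0,"dy":0,"dz":0.04,"rx":0,"ry":0,"rz":0.048},{"dx":0,"dy":0,"dz":0.04,"rx":0,"ry":0,"rz":0.048}]' >/dev/null
python3 -c "
from h import *
st();u=np.array([.9686,-.2487]);v=np.array([.2487,.9686]);C=np.array([.519,.183])
to([*(C+.004*u-.048*v),.009],yaw=75.6);print(state()['joint_pos'])"
```

```text
t 36.75 tcp [0.5107 0.1317 0.0892] zaxis [-0.001 -0.    -1.   ] yaw_x 75.6 F [-1.  -0.7  0.5] w -0.001 gf 0.0
to [0.5109 0.1355 0.009 ] d [ 0.0048 -0.0007  0.1003] r [-0.0009  0.0004  0.0001]
[ 1.11242375e-01 -8.63427744e-02  1.93848479e+00 -2.87708357e-05
  1.29087786e+00  3.62472281e-01]
```

```bash
python3 -m inch '[{"dx":0,"dy":0,"dz":0.04,"rx":0,"ry":0,"rz":0},{"dx":0,"dy":0,"dz":0.07,"rx":0,"ry":0,"rz":0},{"dx":0,"dy":0,"dz":0.09,"rx":0,"ry":0,"rz":0},{"dx":0,"dy":0,"dz":0.098,"rx":0,"ry":0,"rz":0},{"dx":0,"dy":0,"dz":0.1,"rx":0,"ry":0,"rz":0}]'|egrep 'pos|for'
python3 -m inch '[{"dx":0,"dy":0,"dz":0,"rx":0,"ry":0,"rz":0},{"dx":0.002,"dy":0,"dz":0,"rx":0,"ry":0,"rz":0},{"dx":0.004,"dy":0,"dz":0,"rx":0,"ry":0,"rz":0}]'|egrep 'pos|for'
python3 -c "
from h import *
st();u=np.array([.9686,-.2487]);v=np.array([.2487,.9686]);C=np.array([.519,.183])
to([*(C+.004*u-.040*v),.009],yaw=75.6)"
```

```text
tool_pos: [0.5122, 0.1319, 0.0109]
contact_force: [0.5, -0.6, -1.1]
grasp_force: 0.0
tool_pos: [0.5128, 0.1351, 0.0108]
contact_force: [0.1, -0.3, 0.2]
grasp_force: 0.0
t 37.55 tcp [0.5128 0.1351 0.0108] zaxis [ 0.002  0.    -1.   ] yaw_x 75.5 F [ 0.1 -0.3  0.2] w 0.002 gf 0.0
to [0.5129 0.1433 0.009 ] d [ 0.0099 -0.0024  0.0022] r [ 0.0014 -0.0006 -0.0009]
```

```bash
python3 -m inch '[{"dx":0.002,"dy":0,"dz":0.002,"rx":0,"ry":0,"rz":0},{"dx":0.004,"dy":0,"dz":0.002,"rx":0,"ry":0,"rz":0}]'|egrep 'pos|con'; for i in 1 2 3 4 5; do python3 -m inch '[{"dx":0.0015,"dy":0,"dz":0,"rx":0,"ry":0,"rz":0},{"dx":0.003,"dy":0,"dz":0,"rx":0,"ry":0,"rz":0}]'|egrep 'pos|con'; done
```

```text
tool_pos: [0.5126, 0.1382, 0.0079]
contact_force: [0.3, -1.0, 0.7]
tool_pos: [0.5131, 0.1403, 0.0078]
contact_force: [0.3, 0.1, 0.4]
tool_pos: [0.5137, 0.1426, 0.0079]
contact_force: [0.4, -0.1, 0.3]
tool_pos: [0.5143, 0.145, 0.0078]
contact_force: [-0.3, -1.1, -0.1]
tool_pos: [0.5145, 0.1456, 0.0078]
contact_force: [-3.5, -11.3, 4.1]
tool_pos: [0.5144, 0.1455, 0.0078]
contact_force: [-6.3, -20.2, 7.2]
```

```bash
python3 -m inch '[{"dx":-0.01,"dy":0,"dz":0,"rx":0,"ry":0,"rz":0},{"dx":-0.02,"dy":0,"dz":0,"rx":0,"ry":0,"rz":0},{"dx":-0.02,"dy":0,"dz":0,"rx":0,"ry":0,"rz":0}]'|egrep 'pos|con'; python3 -m inch '[{"dx":0,"dy":0,"dz":-0.06,"rx":0,"ry":0,"rz":0},{"dx":0,"dy":0,"dz":-0.12,"rx":0,"ry":0,"rz":0},{"dx":-0.02,"dy":0,"dz":-0.18,"rx":0,"ry":0,"rz":0},{"dx":-0.04,"dy":0,"dz":-0.2,"rx":0,"ry":0,"rz":0}]'|egrep 'pos|con'
python3 stack.py w11
python3 - <<'E'
import cv2
im=cv2.imread('pics/w11.png'); cv2.imwrite('pics/w11c.png',cv2.resize(im[120:320,200:440],None,fx=3,fy=3,interpolation=cv2.INTER_CUBIC))
E
```

```text
tool_pos: [0.5113, 0.1337, 0.0077]
contact_force: [-0.4, -0.3, -0.0]
tool_pos: [0.5066, 0.1037, 0.1745]
contact_force: [0.1, -1.0, 0.0]
blue {'c': (0.5189, 0.1868), 'size': (0.083, 0.056), 'ang': -14.1, 'px': (301, 119)} base mm [-1.   3.7]
stack px [303.48959028 122.43717771]
```

View pics/w11c.png

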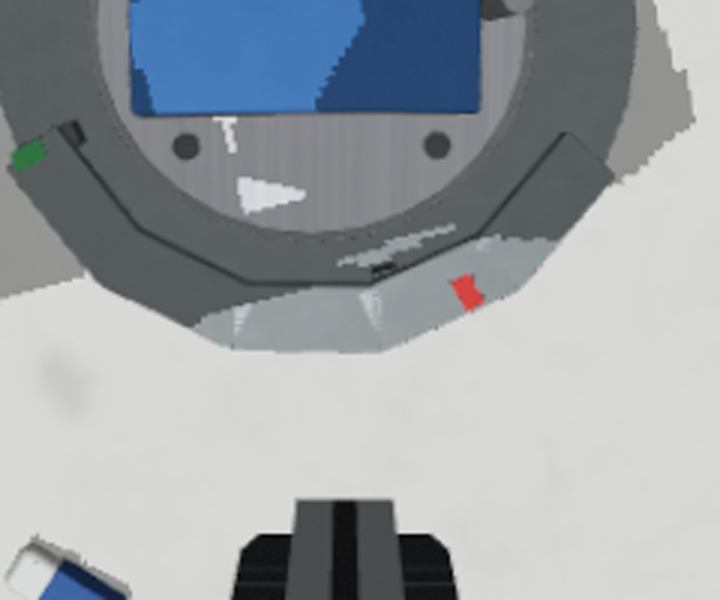

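```bash
python3 -c "
from h import *
st();u=np.array([.9686,-.2487]);v=np.array([.2487,.9686]);C=np.array([.519,.183])
to([*(C-.070*u+.004*v),.12],yaw=165.6)"
```

```text
t 39.5 tcp [0.5068 0.1018 0.1755] zaxis [ 0.011 -0.    -1.   ] yaw_x 75.5 F [ 1.2 -0.1  1.8] w -0.002 gf 0.0
to [0.4522 0.2043 0.12  ] d [ 0.1068 -0.0989  0.0685] r [ 0.0071  0.0045 -1.0484]
```

```bash
python3 -m inch '[{"dx":0.02,"dy":-0.02,"dz":0.0,"rx":0,"ry":0,"rz":-0.1},{"dx":0.04,"dy":-0.04,"dz":0,"rx":0,"ry":0,"rz":-0.2},{"dx":0.07,"dy":-0.06,"dz":0,"rx":0,"ry":0,"rz":-0.3},{"dx":0.09,"dy":-0.08,"dz":0,"rx":0,"ry":0,"rz":-0.4},{"dx":0.1068,"dy":-0.0989,"dz":0,"rx":0,"ry":0,"rz":-0.5}]' >/dev/null
python3 -m inch '[{"dx":0,"dy":0,"dz":0.0,"rx":0,"ry":0,"rz":-0.1},{"dx":0,"dy":0,"dz":0,"rx":0,"ry":0,"rz":-0.2},{"dx":0,"dy":0,"dz":0.02,"rx":0,"ry":0,"rz":-0.3},{"dx":0,"dy":0,"dz":0.05,"rx":0,"ry":0,"rz":-0.4},{"dx":0,"dy":0,"dz":0.08,"rx":0,"ry":0,"rz":-0.5}]' >/dev/null
python3 -m inch '[{"dx":0,"dy":0,"dz":0.02,"rx":0,"ry":0,"rz":-0.048},{"dx":0,"dy":0,"dz":0.02,"rx":0,"ry":0,"rz":-0.048},{"dx":0,"dy":0,"dz":0.02,"rx":0,"ry":0,"rz":-0.048}]' >/dev/null
python3 -c "
from h import *
st();u=np.array([.9686,-.2487]);v=np.array([.2487,.9686]);C=np.array([.519,.183])
to([*(C-.070*u+.004*v),.009],yaw=165.6)"
```

```text
t 40.8 tcp [0.4478 0.2059 0.0874] zaxis [-0.001  0.    -1.   ] yaw_x 165.5 F [ 0.1  0.2 -0. ] w 0.001 gf 0.0
to [0.4522 0.2043 0.009 ] d [-0.0059 -0.0006  0.0979] r [-0.0002 -0.0008 -0.0011]
```

```bash
python3 -m inch '[{"dx":0,"dy":0,"dz":0.04,"rx":0,"ry":0,"rz":0},{"dx":0,"dy":0,"dz":0.07,"rx":0,"ry":0,"rz":0},{"dx":0,"dy":0,"dz":0.09,"rx":0,"ry":0,"rz":0},{"dx":0,"dy":0,"dz":0.098,"rx":0,"ry":0,"rz":0},{"dx":0,"dy":0,"dz":0.099,"rx":0,"ry":0,"rz":0}]'|egrep 'pos|con'
python3 -m inch '[{"dx":-0.002,"dy":0,"dz":0.001,"rx":0,"ry":0,"rz":0},{"dx":-0.005,"dy":0,"dz":0.001,"rx":0,"ry":0,"rz":0},{"dx":-0.008,"dy":0,"dz":0.001,"rx":0,"ry":0,"rz":0}]'|egrep 'pos|con'; for i in 1 2 3 4 5; do python3 -m inch '[{"dx":-0.0015,"dy":0,"dz":0,"rx":0,"ry":0,"rz":0},{"dx":-0.003,"dy":0,"dz":0,"rx":0,"ry":0,"rz":0}]'|egrep 'pos|con'; done
```

```text
tool_pos: [0.4485, 0.2059, 0.0089]
contact_force: [0.2, 0.1, -0.6]
tool_pos: [0.4556, 0.2043, 0.009]
contact_force: [0.4, -0.7, -0.6]
tool_pos: [0.4572, 0.2035, 0.0082]
contact_force: [-0.1, -0.8, -0.4]
tool_pos: [0.4592, 0.2028, 0.0078]
contact_force: [-0.4, 0.6, 0.7]
tool_pos: [0.4615, 0.2022, 0.0078]
contact_force: [-0.0, -0.4, -0.1]
tool_pos: [0.4639, 0.2016, 0.0078]
contact_force: [-0.0, -0.2, 0.3]
tool_pos: [0.466, 0.2011, 0.0078]
contact_force: [-1.5, 0.4, -0.5]
```

```bash
for i in 1 2 3 4; do python3 -m inch '[{"dx":-0.001,"dy":0,"dz":0,"rx":0,"ry":0,"rz":0},{"dx":-0.002,"dy":0,"dz":0,"rx":0,"ry":0,"rz":0}]'|egrep 'pos|con'; done
```

```text
tool_pos: [0.4676, 0.2007, 0.0078]
contact_force: [0.6, 0.1, -0.2]
tool_pos: [0.4691, 0.2003, 0.0078]
contact_force: [-1.1, 0.4, -0.5]
tool_pos: [0.4699, 0.2, 0.0076]
contact_force: [-5.1, 1.8, 1.1]
tool_pos: [0.4697, 0.1998, 0.0069]
contact_force: [-9.4, 2.3, 2.4]
```

```bash
python3 -m inch '[{"dx":0.01,"dy":0,"dz":0,"rx":0,"ry":0,"rz":0},{"dx":0.02,"dy":0,"dz":0,"rx":0,"ry":0,"rz":0},{"dx":0.02,"dy":0,"dz":0,"rx":0,"ry":0,"rz":0}]'|egrep 'pos|con'; python3 -m inch '[{"dx":0,"dy":0,"dz":-0.06,"rx":0,"ry":0,"rz":0},{"dx":0,"dy":0,"dz":-0.12,"rx":0,"ry":0,"rz":0},{"dx":0,"dy":0,"dz":-0.16,"rx":0,"ry":0,"rz":0},{"dx":0,"dy":0,"dz":-0.16,"rx":0,"ry":0,"rz":0}]'|egrep 'pos|con'
python3 stack.py w12
python3 - <<'E'
from h import *
im=cv2.imread('pics/w12.png'); ci=optics.camera_info('wrist'); u,v=proj(ci,(.52,.184,.07),'wrist').astype(int)
a,b=max(0,v-75),max(0,u-90); print(b,a); cv2.imwrite('pics/w12c.png',cv2.resize(im[a:a+150,b:b+180],None,fx=4,fy=4,interpolation=cv2.INTER_CUBIC))
E
```

```text
tool_pos: [0.4561, 0.2036, 0.0078]
contact_force: [-0.3, -0.4, -0.6]
tool_pos: [0.4612, 0.2046, 0.143]
contact_force: [0.4, 0.4, -0.9]
blue {'c': (0.5022, 0.1909), 'size': (0.056, 0.044), 'ang': 76.9, 'px': (304, 290)} base mm [-18.2   3.5]
green {'c': (0.4814, 0.1955), 'size': (0.055, 0.005), 'ang': 75.8, 'px': (309, 269)} base mm [-39.5   2.8]
stack px [307.27185542 316.77394639]
218 246
```

View pics/w12c.png

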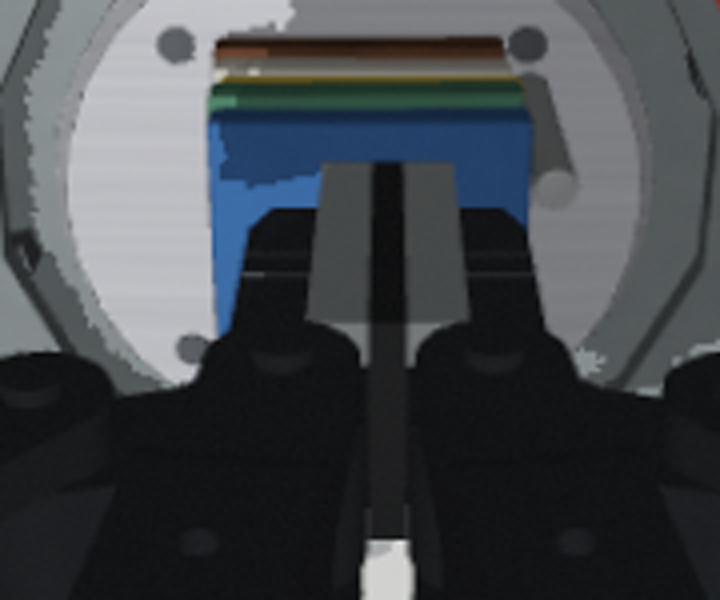

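```bash
cat > edges.py <<'E'
from h import *
import sys,json
C=np.array([.519,.183]);th=np.radians(-14.4);c,s=np.cos(th),np.sin(th);Q=np.array([[c,s],[-s,c]])
ci=optics.camera_info('wrist')
for col in (250,330,400,480):
  print(col,[(Q@(onz(ci,218+col/4,246+r/4,z,'wrist')[:2]-C)*1000).round(1).tolist() for r,z in [(38,.044),(56,.052),(75,.06),(82,.068),(108,.076),(122,.084)]][0:6])
E
python3 edges.py
python3 - <<'E'
import cv2
im=cv2.imread('pics/w12.png')
for col in (218+62,218+82,218+100,218+120):
    print(col,[tuple(int(t) for t in im[r,col][::-1]) for r in range(253,282)])
E
```

```text
250 [[-42.5, -20.6], [-41.6, -20.0], [-40.7, -19.3], [-42.3, -18.6], [-40.5, -18.0], [-41.1, -17.3]]
330 [[-42.5, -5.2], [-41.6, -4.9], [-40.8, -4.7], [-42.3, -4.4], [-40.5, -4.2], [-41.1, -3.9]]
400 [[-42.5, 8.3], [-41.6, 8.2], [-40.7, 8.1], [-42.3, 8.0], [-40.5, 7.9], [-41.1, 7.8]]
480 [[-42.4, 23.7], [-41.6, 23.2], [-40.7, 22.7], [-42.3, 22.2], [-40.4, 21.7], [-41.0, 21.2]]
280 [(145, 146, 151), (112, 112, 115), (75, 69, 67), (44, 28, 20), (46, 29, 19), (90, 58, 40), (103, 66, 45), (94, 77, 66), (90, 86, 79), (98, 96, 90), (146, 144, 136), (167, 163, 152), (109, 96, 50), (77, 70, 28), (29, 48, 38), (31, 51, 41), (32, 56, 44), (42, 72, 57), (47, 81, 64), (43, 74, 65), (29, 53, 63), (20, 38, 63), (20, 39, 65), (25, 46, 76), (32, 59, 97), (35, 64, 104), (35, 64, 104), (36, 65, 104), (37, 66, 105)]
300 [(124, 125, 129), (113, 113, 116), (73, 68, 67), (34, 21, 14), (34, 23, 14), (50, 32, 21), (56, 36, 25), (74, 64, 58), (86, 83, 77), (90, 89, 83), (108, 106, 100), (128, 124, 113), (104, 91, 50), (63, 64, 32), (32, 51, 38), (30, 51, 41), (35, 59, 47), (43, 73, 58), (48, 82, 65), (44, 75
[... 290 characters left out ...]
07, 105, 99), (126, 122, 110), (105, 94, 49), (64, 65, 30), (34, 52, 39), (29, 52, 40), (38, 64, 50), (45, 76, 60), (48, 82, 65), (44, 76, 67), (32, 55, 65), (21, 39, 64), (21, 40, 66), (25, 47, 78), (32, 60, 97), (35, 64, 105), (36, 65, 105), (35, 64, 104), (35, 64, 105)]
338 [(123, 124, 129), (109, 109, 113), (55, 45, 41), (37, 24, 17), (36, 23, 15), (55, 36, 24), (60, 38, 27), (71, 56, 48), (85, 80, 73), (89, 88, 82), (104, 103, 96), (123, 118, 106), (103, 91, 50), (46, 58, 36), (31, 50, 40), (28, 49, 38), (39, 67, 53), (46, 79, 63), (48, 83, 65), (42, 71, 66), (24, 45, 62), (21, 39, 63), (21, 40, 66), (27, 49, 81), (32, 60, 98), (36, 65, 104), (35, 64, 104), (35, 64, 104), (35, 64, 104)]
```

The blanks' end faces show from the top of the crop: brown at row 38, white 56, yellow 75, green 82 and blue 108. Brown and green lag by about 1–2 mm, so the finger is not flat and I'll tap leaned, tip first, at each level.

```bash
cat >> h.py <<'E'
U=np.array([.9686,-.2487]);V=np.array([.2487,.9686]);CB=np.array([.519,.183])
def lean(yaw,deg):
    y=np.radians(yaw); return R.from_matrix(np.array([[np.cos(y),np.sin(y),0],[np.sin(y),-np.cos(y),0],[0,0,-1]]))*R.from_euler('y',deg,degrees=True)
def base(): 
    p,_=pose(); d=p[:2]-CB; print('base mm',(d@U*1000).round(1),(d@V*1000).round(1),'z',(p[2]*1000).round(1))
def tob(x,y,z,Rt): to([*(CB+x*U+y*V),z],Rt=Rt)
E
python3 -c "
from h import *
st();base();tob(-.062,.004,.06,lean(165.6,-12));tob(-.062,.004,.010,lean(165.6,-12))"
```

```text
t 44.15 tcp [0.4594 0.2041 0.1397] zaxis [ 0.008  0.002 -1.   ] yaw_x 165.6 F [-0.4 -0.2 -0.1] w 0.003 gf 0.0
base mm -63.0 5.6 z 139.7
to [0.4599 0.2023 0.06  ] d [-0.0005 -0.0023  0.0997] r [ 0.0024 -0.1349 -0.0004]
to [0.4599 0.2023 0.01  ] d [-1.000e-04 -2.600e-03  1.622e-01] r [ 0.0024 -0.1349 -0.0004]
```

```bash
python3 -m inch '[{"dx":0.004,"dy":-0.0025,"dz":0,"rx":0,"ry":-0.07,"rz":0},{"dx":0.004,"dy":-0.0025,"dz":0.05,"rx":0,"ry":-0.135,"rz":0},{"dx":0.004,"dy":-0.0025,"dz":0.1,"rx":0.002,"ry":-0.135,"rz":0},{"dx":0.004,"dy":-0.0025,"dz":0.14,"rx":0.002,"ry":-0.135,"rz":0},{"dx":0.004,"dy":-0.0025,"dz":0.16,"rx":0.002,"ry":-0.135,"rz":0}]' |egrep 'pos|con'
python3 -m inch '[{"dx":0,"dy":0,"dz":0,"rx":0,"ry":0,"rz":0}]' |egrep 'pos|con'
python3 -c "
from h import *
st();base()
for x in (-.055,-.0448): tob(x,.004,.010,lean(165.6,-12))"
```

```text
tool_pos: [0.4491, 0.201, 0.0024]
contact_force: [-0.9, -0.5, -0.5]
tool_pos: [0.4491, 0.2008, 0.0028]
contact_force: [-0.4, -0.3, -0.0]
t 44.75 tcp [0.4491 0.2008 0.0028] zaxis [ 0.186 -0.056 -0.981] yaw_x 165.7 F [-0.4 -0.3 -0. ] w 0.001 gf 0.0
base mm -72.1 -0.1 z 2.8
to [0.4667 0.2006 0.01  ] d [-0.0228  0.0051 -0.0047] r [-0.0054 -0.0097  0.0008]
to [0.4766 0.198  0.01  ] d [-0.0353  0.0051 -0.0022] r [-0.0054 -0.0097  0.0008]
```

```bash
python3 -m inch '[{"dx":0,"dy":0.002,"dz":-0.009,"rx":-0.005,"ry":-0.01,"rz":0},{"dx":-0.01,"dy":0.005,"dz":-0.008,"rx":-0.005,"ry":-0.01,"rz":0},{"dx":-0.02,"dy":0.005,"dz":-0.005,"rx":-0.005,"ry":-0.01,"rz":0},{"dx":-0.0228,"dy":0.005,"dz":-0.0047,"rx":-0.005,"ry":-0.01,"rz":0}]' |egrep 'pos|con'
for i in 1 2 3 ; do python3 -m inch '[{"dx":-0.0025,"dy":0,"dz":0.0005,"rx":0,"ry":0,"rz":0},{"dx":-0.005,"dy":0,"dz":0.001,"rx":0,"ry":0,"rz":0}]'|egrep 'pos|con'; done
python3 -c "
from h import *
st();base()"
```

```text
tool_pos: [0.4731, 0.2021, 0.017]
contact_force: [-0.4, 0.2, 0.6]
tool_pos: [0.4751, 0.2008, 0.0155]
contact_force: [0.6, 1.2, 0.2]
tool_pos: [0.4787, 0.1998, 0.0152]
contact_force: [-0.0, 0.1, 0.5]
tool_pos: [0.481, 0.1992, 0.0149]
contact_force: [-12.9, 3.7, 8.9]
t 45.75 tcp [0.481  0.1992 0.0149] zaxis [ 0.206 -0.049 -0.977] yaw_x 165.6 F [-12.9   3.7   8.9] w 0.004 gf 7.7
base mm -40.9 6.2 z 14.9
```

```bash
python3 -m inch '[{"dx":0.0061,"dy":0,"dz":-0.0013,"rx":0,"ry":0,"rz":0},{"dx":0.004,"dy":-0.0015,"dz":-0.0111,"rx":0,"ry":0,"rz":0},{"dx":0.001,"dy":-0.0025,"dz":-0.0105,"rx":0,"ry":0,"rz":0},{"dx":-0.0015,"dy":-0.0025,"dz":-0.0099,"rx":0,"ry":0,"rz":0},{"dx":-0.0015,"dy":-0.0025,"dz":-0.0099,"rx":0,"ry":0,"rz":0}]' |egrep 'pos|con'
for i in 1 2 3; do python3 -m inch '[{"dx":0.0061,"dy":0,"dz":-0.0013,"rx":0,"ry":0,"rz":0},{"dx":0.004,"dy":0,"dz":-0.0111,"rx":0,"ry":0,"rz":0},{"dx":0.001,"dy":0,"dz":-0.0105,"rx":0,"ry":0,"rz":0},{"dx":-0.0021,"dy":0,"dz":-0.0098,"rx":0,"ry":0,"rz":0},{"dx":-0.0021,"dy":0,"dz":-0.0098,"rx":0,"ry":0,"rz":0}]' |egrep 'pos|con'; done
python3 -c "
from h import *
st();base()"
```

```text
tool_pos: [0.4805, 0.1974, 0.0233]
contact_force: [-7.5, 1.9, 5.7]
tool_pos: [0.4805, 0.1974, 0.0313]
contact_force: [-7.4, 2.0, 4.5]
tool_pos: [0.4805, 0.1975, 0.0394]
contact_force: [-7.0, 3.1, 4.5]
tool_pos: [0.4818, 0.1973, 0.0484]
contact_force: [-5.3, 2.3, 6.0]
t 47.75 tcp [0.4818 0.1973 0.0484] zaxis [ 0.21  -0.049 -0.977] yaw_x 165.6 F [-5.3  2.3  6. ] w 0.004 gf 3.6
base mm -39.5 4.6 z 48.4
```

```bash
python3 -m inch '[{"dx":0.0147,"dy":0,"dz":-0.003,"rx":0,"ry":0,"rz":0},{"dx":0.0047,"dy":0,"dz":-0.052,"rx":0,"ry":0.03,"rz":0},{"dx":0,"dy":0,"dz":-0.1,"rx":0,"ry":0.07,"rz":0},{"dx":-0.005,"dy":0,"dz":-0.13,"rx":0,"ry":0.14,"rz":0},{"dx":-0.005,"dy":0,"dz":-0.13,"rx":0,"ry":0.14,"rz":0}]' |egrep 'pos|con'
python3 -c "
from h import *
st();base();tob(.004,-.055,.15,lean(75.6,0))"
```

```text
tool_pos: [0.4676, 0.2014, 0.1551]
contact_force: [-0.5, -0.6, -0.2]
t 48.25 tcp [0.4676 0.2014 0.1551] zaxis [ 0.017  0.005 -1.   ] yaw_x 165.6 F [-0.5 -0.6 -0.2] w 0.002 gf 0.0
base mm -54.4 5.1 z 155.1
to [0.5092 0.1287 0.15  ] d [-0.0729 -0.0751  0.0068] r [0.0124 0.0034 1.0468]
```

```bash
python3 -m inch '[{"dx":-0.01,"dy":-0.01,"dz":0.0,"rx":0,"ry":0,"rz":0.1},{"dx":-0.02,"dy":-0.025,"dz":0,"rx":0,"ry":0,"rz":0.2},{"dx":-0.035,"dy":-0.04,"dz":0,"rx":0,"ry":0,"rz":0.3},{"dx":-0.055,"dy":-0.06,"dz":0,"rx":0,"ry":0,"rz":0.4},{"dx":-0.073,"dy":-0.075,"dz":0,"rx":0,"ry":0,"rz":0.5}]' >/dev/null
python3 -m inch '[{"dx":0,"dy":0,"dz":0.0,"rx":0,"ry":0,"rz":0.1},{"dx":0,"dy":0,"dz":0,"rx":0,"ry":0,"rz":0.2},{"dx":0,"dy":0,"dz":0.02,"rx":0,"ry":0,"rz":0.3},{"dx":0,"dy":0,"dz":0.04,"rx":0,"ry":0,"rz":0.4},{"dx":0,"dy":0,"dz":0.06,"rx":0,"ry":0,"rz":0.5}]' >/dev/null
python3 -m inch '[{"dx":0,"dy":0,"dz":0,"rx":0,"ry":0.02,"rz":0.047},{"dx":0,"dy":0,"dz":0,"rx":0,"ry":0.1,"rz":0.047},{"dx":0,"dy":0,"dz":0,"rx":0,"ry":0.14,"rz":0.047},{"dx":0,"dy":0,"dz":0,"rx":0,"ry":0.14,"rz":0.047}]' >/dev/null
python3 -c "
from h import *
st();base();tob(.004,-.045,.014,lean(75.6,12))"
```

```text
t 49.65 tcp [0.5036 0.1275 0.0997] zaxis [ 0.05   0.205 -0.977] yaw_x 75.5 F [-1.   0.   0.4] w 0.002 gf 0.0
base mm -1.1 -57.6 z 99.7
to [0.5117 0.1384 0.014 ] d [-0.0072  0.0067  0.108 ] r [-0.0015 -0.0021 -0.0009]
```

```bash
python3 -m inch '[{"dx":-0.01,"dy":0.003,"dz":0.04,"rx":0,"ry":0,"rz":0},{"dx":-0.012,"dy":0.0067,"dz":0.07,"rx":0,"ry":0,"rz":0},{"dx":-0.0135,"dy":0.0067,"dz":0.095,"rx":0,"ry":0,"rz":0},{"dx":-0.0135,"dy":0.0067,"dz":0.105,"rx":0,"ry":0,"rz":0},{"dx":-0.0135,"dy":0.0067,"dz":0.106,"rx":0,"ry":0,"rz":0}]' |egrep 'pos|con'
python3 -m inch '[{"dx":0,"dy":0,"dz":0,"rx":0,"ry":0,"rz":0}]' |egrep 'pos|con'
python3 -c "
from h import *
st();base();tob(.004,-.030,.0145,lean(75.6,12))"
```

```text
tool_pos: [0.5109, 0.1352, 0.0152]
contact_force: [0.3, 0.3, 0.6]
tool_pos: [0.5128, 0.135, 0.0174]
contact_force: [0.3, 0.5, 0.9]
t 50.25 tcp [0.5128 0.135  0.0174] zaxis [ 0.053  0.205 -0.977] yaw_x 75.8 F [0.3 0.5 0.9] w 0.0 gf 0.0
base mm 5.9 -48.1 z 17.4
to [0.5154 0.1529 0.0145] d [ 0.0213 -0.0024  0.0083] r [ 0.0002 -0.003   0.0017]
```

```bash
python3 -m inch '[{"dx":0.005,"dy":-0.0012,"dz":0.005,"rx":0,"ry":0,"rz":0},{"dx":0.01,"dy":-0.0024,"dz":0.006,"rx":0,"ry":0,"rz":0},{"dx":0.0165,"dy":-0.0024,"dz":0.007,"rx":0,"ry":0,"rz":0}]' |egrep 'pos|con'
for i in 1 2 3 4; do python3 -m inch '[{"dx":0.0012,"dy":0,"dz":0.0003,"rx":0,"ry":0,"rz":0},{"dx":0.0024,"dy":0,"dz":0.0005,"rx":0,"ry":0,"rz":0}]'|egrep 'pos|con'; done
python3 -c "
from h import *
st();base()"
```

```text
tool_pos: [0.5145, 0.1491, 0.0149]
contact_force: [0.4, 0.4, 0.0]
tool_pos: [0.5149, 0.1509, 0.0145]
contact_force: [0.3, -0.2, 0.0]
tool_pos: [0.5151, 0.1525, 0.0143]
contact_force: [-0.8, -0.2, -0.7]
tool_pos: [0.5156, 0.1543, 0.0142]
contact_force: [0.3, -1.3, -0.0]
tool_pos: [0.5161, 0.156, 0.0142]
contact_force: [-1.1, -5.3, 0.8]
t 51.35 tcp [0.5161 0.156  0.0142] zaxis [ 0.052  0.205 -0.977] yaw_x 75.7 F [-1.1 -5.3  0.8] w -0.002 gf 2.3
base mm 3.9 -26.9 z 14.2
```

```bash
python3 -m inch '[{"dx":0.0015,"dy":0,"dz":0.0003,"rx":0,"ry":0,"rz":0},{"dx":0.0024,"dy":0,"dz":0.0005,"rx":0,"ry":0,"rz":0},{"dx":0.0024,"dy":0,"dz":0.0005,"rx":0,"ry":0,"rz":0}]'|egrep 'pos|con'
for i in 1 2 3 4; do python3 -m inch '[{"dx":-0.0061,"dy":0,"dz":-0.0013,"rx":0,"ry":0,"rz":0},{"dx":-0.004,"dy":0,"dz":-0.0111,"rx":0,"ry":0,"rz":0},{"dx":-0.001,"dy":0,"dz":-0.0105,"rx":0,"ry":0,"rz":0},{"dx":0.0021,"dy":0,"dz":-0.0098,"rx":0,"ry":0,"rz":0},{"dx":0.0021,"dy":0,"dz":-0.0098,"rx":0,"ry":0,"rz":0}]' |egrep 'pos|con'; done
python3 -c "
from h import *
st();base()"
```

```text
tool_pos: [0.5162, 0.1561, 0.0141]
contact_force: [-3.1, -10.3, 3.3]
tool_pos: [0.5171, 0.1561, 0.0234]
contact_force: [-4.9, -11.8, 7.9]
tool_pos: [0.5169, 0.1561, 0.0312]
contact_force: [-5.5, -12.7, 7.6]
tool_pos: [0.5169, 0.156, 0.0392]
contact_force: [-4.8, -12.3, 7.6]
tool_pos: [0.5171, 0.1568, 0.0473]
contact_force: [-3.5, -9.1, 5.6]
t 53.65 tcp [0.5171 0.1568 0.0473] zaxis [ 0.053  0.202 -0.978] yaw_x 75.8 F [-3.5 -9.1  5.6] w -0.003 gf 6.0
base mm 4.7 -25.9 z 47.3
```

```bash
python3 -m inch '[{"dx":-0.0147,"dy":0,"dz":-0.003,"rx":0,"ry":0,"rz":0},{"dx":-0.015,"dy":0,"dz":-0.05,"rx":0,"ry":-0.04,"rz":0},{"dx":-0.05,"dy":0,"dz":-0.09,"rx":0,"ry":-0.1,"rz":0},{"dx":-0.09,"dy":0,"dz":-0.13,"rx":0,"ry":-0.14,"rz":0},{"dx":-0.115,"dy":0,"dz":-0.16,"rx":0,"ry":-0.14,"rz":0}]' |egrep 'pos|con'
python3 -m inch '[{"dx":0,"dy":0,"dz":-0.02,"rx":0,"ry":0,"rz":0},{"dx":0,"dy":0,"dz":-0.02,"rx":0,"ry":0,"rz":0},{"dx":0,"dy":0,"dz":-0.02,"rx":0,"ry":0,"rz":0}]' |egrep 'pos|con'
cat > face.py <<'E'
import sys,pickle; from h import *
im,ci=snap('wrist',sys.argv[1]); base(); u,v=proj(ci,(*(CB+.004*U+.004*V),.07),'wrist').astype(int); print('px',u,v)
a,b=max(0,v-60),max(0,u-80); print('roi',b,a); pickle.dump((ci,b,a),open(sys.argv[1]+'.pkl','wb'))
c=im[a:a+120,b:b+160]; cv2.imwrite('pics/'+sys.argv[1]+'c.png',cv2.cvtColor(cv2.resize(c,None,fx=5,fy=5,interpolation=cv2.INTER_CUBIC)[:600],cv2.COLOR_RGB2BGR))
E
python3 face.py w13
python3 -c "
from h import *
st();tob(-.078,.004,.15,lean(165.6,0))"
```

```text
tool_pos: [0.4878, 0.0444, 0.1536]
contact_force: [1.0, -1.0, 0.6]
tool_pos: [0.4875, 0.0452, 0.1674]
contact_force: [-0.6, -0.2, -0.1]
base mm 3.3 -141.3 z 166.6
px 315 37
roi 235 0
t 54.5 tcp [0.487  0.0453 0.1666] zaxis [-0.001  0.005 -1.   ] yaw_x 75.7 F [-0.1  0.3 -0.1] w -0.001 gf 0.0
to [0.4444 0.2063 0.15  ] d [ 0.1818 -0.1011  0.0217] r [ 0.0013 -0.0033 -1.0455]
```

View pics/w13c.png

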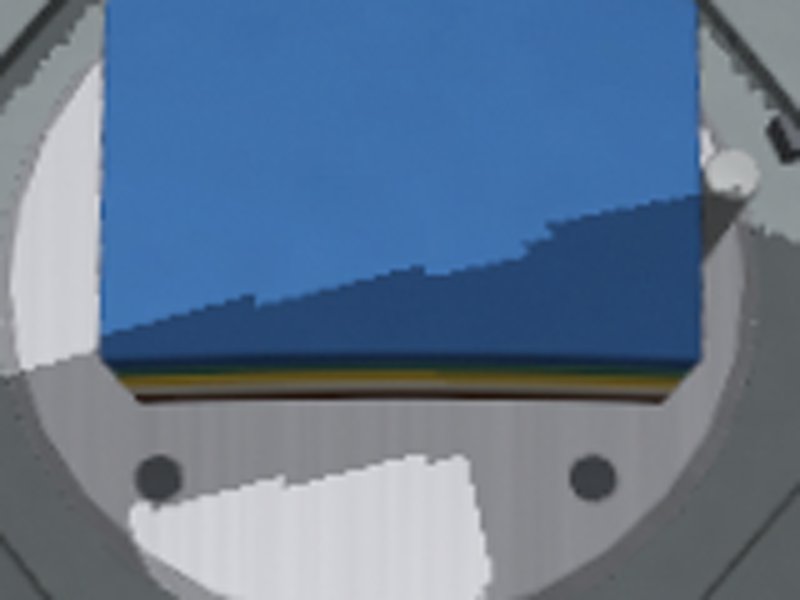

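The −y faces are even and parallel (rows 358–403), the end silhouettes are straight, and blue touches the end pin at (705,170), so the stack is flush. Next is the cover.

```bash
python3 -c "
from h import *
to([.40,-.126,.28],yaw=170)"
python3 -m inch '[{"dx":-0.04,"dy":-0.01,"dz":-0.03,"rx":0,"ry":0,"rz":-0.1},{"dx":-0.08,"dy":-0.02,"dz":-0.06,"rx":0,"ry":0,"rz":-0.2},{"dx":-0.12,"dy":-0.03,"dz":-0.09,"rx":0,"ry":0,"rz":-0.3},{"dx":-0.16,"dy":-0.04,"dz":-0.12,"rx":0,"ry":0,"rz":-0.4},{"dx":-0.2,"dy":-0.05,"dz":-0.14,"rx":0,"ry":0,"rz":-0.5}]' >/dev/null
python3 -m inch '[{"dx":0,"dy":0,"dz":0,"rx":0,"ry":0,"rz":-0.1},{"dx":0,"dy":0,"dz":0,"rx":0,"ry":0,"rz":-0.2},{"dx":0,"dy":0,"dz":0,"rx":0,"ry":0,"rz":-0.3},{"dx":0,"dy":0,"dz":0,"rx":0,"ry":0,"rz":-0.4},{"dx":0,"dy":0,"dz":0,"rx":0,"ry":0,"rz":-0.5}]' 1 >/dev/null
python3 -c "
from h import *
st();to([.40,-.126,.28],yaw=170)"
```

```text
to [ 0.4   -0.126  0.28 ] d [-0.2337 -0.053  -0.1427] r [ 0.0014 -0.0033 -1.0967]
t 55.5 tcp [ 0.4098 -0.0989  0.2766] zaxis [-0.002  0.006 -1.   ] yaw_x 161.4 F [ 0.3 -0.9 -0.3] w 0.848 gf 0.0
to [ 0.4   -0.126  0.28 ] d [ 0.0008 -0.0359 -0.0045] r [ 0.0034 -0.0021 -0.1004]
```

```bash
python3 -m inch '[{"dx":0,"dy":-0.036,"dz":0,"rx":0,"ry":0,"rz":-0.1},{"dx":0,"dy":-0.036,"dz":0,"rx":0,"ry":0,"rz":-0.1},{"dx":0,"dy":-0.036,"dz":0,"rx":0,"ry":0,"rz":-0.1}]' |egrep 'pos|con'
python3 - <<'E'
from h import *
st(); im,ci=snap('wrist','w14')
for z in (.007,.09):
    print(z,[r for r in rect(im,ci,'wrist',COL['orange'],z,30)[:5]])
b=[(np.round(x['bbox']).tolist(),round(x['confidence'],2)) for x in nets.boxes_of('wrist','cover')[:2]]; print(b)
print('expect',proj(ci,(.4586,-.126,.09),'wrist'))
print('mat',[r for r in rect(im,ci,'wrist',COL['black'],.003,3000)[:2]])
u,v=proj(ci,(.4586,-.126,.06),'wrist').astype(int); a,b=max(0,v-100),max(0,u-130); print(b,a)
cv2.imwrite('pics/w14c.png',cv2.cvtColor(cv2.resize(im[a:a+200,b:b+260],None,fx=3,fy=3,interpolation=cv2.INTER_CUBIC),cv2.COLOR_RGB2BGR))
E
```

```text
tool_pos: [0.4005, -0.1264, 0.277]
contact_force: [-0.4, -0.3, -0.2]
t 55.8 tcp [ 0.4005 -0.1264  0.277 ] zaxis [-0.001  0.006 -1.   ] yaw_x 169.4 F [-0.4 -0.3 -0.2] w 0.999 gf 0.0
0.007 [{'c': (0.4282, -0.1382), 'size': (0.084, 0.081), 'ang': 31.1, 'px': (309, 217)}, {'c': (0.3345, -0.1207), 'size': (0.024, 0.012), 'ang': 79.2, 'px': (308, 141)}]
0.09 [{'c': (0.4103, -0.1338), 'size': (0.069, 0.066), 'ang': 31.1, 'px': (309, 217)}, {'c': (0.3341, -0.1196), 'size': (0.019, 0.01), 'ang': 79.2, 'px': (308, 141)}]
[([310.0, 213.0, 140.0, 150.0], 0.92)]
expect [324.55469273 262.62487385]
mat [{'c': (0.8899, -0.1552), 'size': (2.003, 0.695), 'ang': 77.8, 'px': (302, 414)}]
193 153
```

View pics/w14c.png

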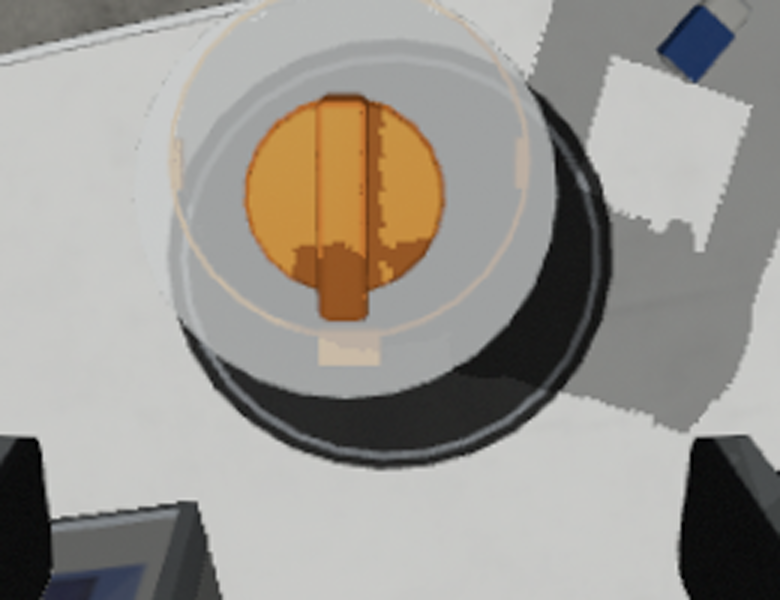

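The cover was knocked about 5 cm toward the robot, half off the mat. The wing runs from crop (343,97) to (343,320), still along tool x.

```bash
python3 - <<'E'
from h import *
ci=optics.camera_info('wrist')
a=onz(ci,307.5,186.5,.119,'wrist');b=onz(ci,307.5,259.7,.119,'wrist');print(a,b,(a+b)/2,np.linalg.norm(a-b),np.degrees(np.arctan2(*(a-b)[1::-1])))
print('disc',onz(ci,308,217.3,.09,'wrist'))
st(); to([.4095,-.1345,.09],yaw=170)
E
```

```text
[ 0.37469261 -0.12732638  0.119     ] [ 0.44318646 -0.14036091  0.119     ] [ 0.40893953 -0.13384365  0.119     ] 0.06972306543079529 169.22532416280475
disc [ 0.40896159 -0.13370854  0.09      ]
t 55.9 tcp [ 0.4007 -0.1262  0.2776] zaxis [ 0.     0.005 -1.   ] yaw_x 169.5 F [ 0.2  0.5 -0.9] w 1.004 gf 0.0
to [ 0.4095 -0.1345  0.09  ] d [-0.013  -0.0094  0.2344] r [ 0.0034 -0.0006 -0.0056]
```

```bash
python3 -m inch '[{"dx":-0.012,"dy":-0.0085,"dz":0.05,"rx":0.0034,"ry":0,"rz":0},{"dx":-0.012,"dy":-0.0085,"dz":0.1,"rx":0.0034,"ry":0,"rz":0},{"dx":-0.012,"dy":-0.0085,"dz":0.16,"rx":0.0034,"ry":0,"rz":0},{"dx":-0.012,"dy":-0.0085,"dz":0.21,"rx":0.0034,"ry":0,"rz":0},{"dx":-0.012,"dy":-0.0085,"dz":0.24,"rx":0.0034,"ry":0,"rz":0}]' |egrep 'pos|con'
python3 -m inch '[{"dx":0,"dy":0,"dz":0.01,"rx":0,"ry":0,"rz":0},{"dx":0,"dy":0,"dz":0.02,"rx":0,"ry":0,"rz":0},{"dx":0,"dy":0,"dz":0.02,"rx":0,"ry":0,"rz":0}]' |egrep 'pos|con'
python3 -c "
from h import *
st();to([.409,-.1338,.063],yaw=169.4)"
```

```text
tool_pos: [0.407, -0.1326, 0.0822]
contact_force: [0.1, -0.2, -0.3]
tool_pos: [0.4094, -0.1345, 0.0706]
contact_force: [-0.2, -0.4, -0.4]
t 56.7 tcp [ 0.4094 -0.1345  0.0706] zaxis [ 0.    -0.001 -1.   ] yaw_x 169.6 F [-0.2 -0.4 -0.4] w 1.001 gf 0.0
to [ 0.409  -0.1338  0.063 ] d [0.0006 0.0008 0.0095] r [-0.0006  0.0004  0.0019]
```

```bash
python3 -m inch '[{"dx":0,"dy":0.0008,"dz":0.005,"rx":0,"ry":0,"rz":0},{"dx":0,"dy":0.0008,"dz":0.009,"rx":0,"ry":0,"rz":0},{"dx":0,"dy":0.0008,"dz":0.009,"rx":0,"ry":0,"rz":0}]' |egrep 'pos|con'
python3 -m inch '[{"dx":0,"dy":0,"dz":0,"rx":0,"ry":0,"rz":0},{"dx":0,"dy":0,"dz":0,"rx":0,"ry":0,"rz":0},{"dx":0,"dy":0,"dz":0,"rx":0,"ry":0,"rz":0},{"dx":0,"dy":0,"dz":0,"rx":0,"ry":0,"rz":0},{"dx":0,"dy":0,"dz":0,"rx":0,"ry":0,"rz":0}]' -1 >/dev/null
python3 -m inch '[{"dx":0,"dy":0,"dz":0,"rx":0,"ry":0,"rz":0},{"dx":0,"dy":0,"dz":0,"rx":0,"ry":0,"rz":0},{"dx":0,"dy":0,"dz":0,"rx":0,"ry":0,"rz":0},{"dx":0,"dy":0,"dz":0,"rx":0,"ry":0,"rz":0}]' |egrep 'pos|for|wid'
python3 -m inch '[{"dx":0,"dy":0,"dz":-0.03,"rx":0,"ry":0,"rz":0},{"dx":0,"dy":0,"dz":-0.08,"rx":0,"ry":0,"rz":0},{"dx":0,"dy":0,"dz":-0.13,"rx":0,"ry":0,"rz":0},{"dx":0,"dy":0,"dz":-0.17,"rx":0,"ry":0,"rz":0},{"dx":0,"dy":0,"dz":-0.17,"rx":0,"ry":0,"rz":0}]' |egrep 'pos|for|wid'
python3 -c "
from h import *
st();to([.519,.183,.195],yaw=165.6)"
```

```text
tool_pos: [0.4094, -0.1341, 0.0636]
contact_force: [-0.2, 1.1, -0.1]
tool_pos: [0.4094, -0.134, 0.0635]
contact_force: [-0.4, 0.5, 3.7]
gripper_width: 0.175
grasp_force: 62.1
tool_pos: [0.4113, -0.1353, 0.2037]
contact_force: [1.1, -0.8, -3.2]
gripper_width: 0.174
grasp_force: 61.3
t 58.4 tcp [ 0.4113 -0.1353  0.2037] zaxis [ 0.008 -0.006 -1.   ] yaw_x 169.5 F [ 1.1 -0.8 -3.2] w 0.174 gf 61.3
to [0.519 0.183 0.195] d [-0.06    0.4157  0.0097] r [-0.0026  0.0059  0.0458]
```

```bash
python3 -m inch '[{"dx":-0.005,"dy":0.04,"dz":0,"rx":0,"ry":0,"rz":0.01},{"dx":-0.01,"dy":0.09,"dz":0,"rx":0,"ry":0,"rz":0.02},{"dx":-0.02,"dy":0.14,"dz":0,"rx":0,"ry":0,"rz":0.04},{"dx":-0.03,"dy":0.19,"dz":0,"rx":0,"ry":0,"rz":0.04},{"dx":-0.035,"dy":0.24,"dz":0,"rx":0,"ry":0,"rz":0.04}]' >/dev/null
python3 -m inch '[{"dx":-0.008,"dy":0.05,"dz":0,"rx":0,"ry":0,"rz":0},{"dx":-0.014,"dy":0.1,"dz":0,"rx":0,"ry":0,"rz":0},{"dx":-0.02,"dy":0.14,"dz":0,"rx":0,"ry":0,"rz":0},{"dx":-0.025,"dy":0.165,"dz":0,"rx":0,"ry":0,"rz":0},{"dx":-0.025,"dy":0.175,"dz":0,"rx":0,"ry":0,"rz":0}]' >/dev/null
python3 -m inch '[{"dx":0,"dy":0,"dz":0,"rx":0,"ry":0,"rz":0},{"dx":0,"dy":0,"dz":0,"rx":0,"ry":0,"rz":0}]' |egrep 'pos|for|wid'
python3 -c "
from h import *
st();to([.5193,.183,.11],yaw=166)"
```

```text
tool_pos: [0.5235, 0.1801, 0.1973]
contact_force: [0.1, -1.0, -2.8]
gripper_width: 0.173
grasp_force: 61.2
t 59.6 tcp [0.5235 0.1801 0.1973] zaxis [-0.002 -0.002 -1.   ] yaw_x 166.1 F [ 0.1 -1.  -2.8] w 0.173 gf 61.2
to [0.5193 0.183  0.11  ] d [0.0058 0.0025 0.1091] r [-0.0018 -0.0011  0.001 ]
```

```bash
python3 -m inch '[{"dx":0.0058,"dy":0.0025,"dz":0,"rx":-0.001,"ry":-0.001,"rz":0},{"dx":0.0058,"dy":0.0025,"dz":0.03,"rx":-0.001,"ry":-0.001,"rz":0},{"dx":0.0058,"dy":0.0025,"dz":0.06,"rx":-0.001,"ry":-0.001,"rz":0},{"dx":0.0058,"dy":0.0025,"dz":0.09,"rx":-0.001,"ry":-0.001,"rz":0},{"dx":0.0058,"dy":0.0025,"dz":0.1,"rx":-0.001,"ry":-0.001,"rz":0}]' |egrep 'pos|for'
python3 -m inch '[{"dx":0,"dy":0,"dz":0.004,"rx":0,"ry":0,"rz":0},{"dx":0,"dy":0,"dz":0.004,"rx":0,"ry":0,"rz":0}]' |egrep 'pos|for|wid'
python3 -c "
from h import *
st();to([.5192,.183,.073],yaw=166)"
```

```text
tool_pos: [0.518, 0.1828, 0.1158]
contact_force: [-0.5, 0.5, -3.4]
grasp_force: 61.2
tool_pos: [0.5208, 0.1837, 0.1164]
contact_force: [-0.1, -0.1, -2.8]
gripper_width: 0.17
grasp_force: 61.1
t 60.3 tcp [0.5208 0.1837 0.1164] zaxis [ 0.003  0.    -1.   ] yaw_x 166.1 F [-0.1 -0.1 -2.8] w 0.17 gf 61.1
to [0.5192 0.183  0.073 ] d [ 0.0018 -0.0014  0.0542] r [0.0006 0.0018 0.001 ]
```

```bash
python3 -m inch '[{"dx":0.0018,"dy":-0.001,"dz":0.01,"rx":0,"ry":0,"rz":0},{"dx":0.0018,"dy":-0.001,"dz":0.02,"rx":0,"ry":0,"rz":0},{"dx":0.0018,"dy":-0.001,"dz":0.03,"rx":0,"ry":0,"rz":0},{"dx":0.0018,"dy":-0.001,"dz":0.036,"rx":0,"ry":0,"rz":0},{"dx":0.0018,"dy":-0.001,"dz":0.036,"rx":0,"ry":0,"rz":0}]' |egrep 'pos|for'
for i in 1 2 3; do python3 -m inch '[{"dx":0,"dy":0,"dz":0.003,"rx":0,"ry":0,"rz":0},{"dx":0,"dy":0,"dz":0.006,"rx":0,"ry":0,"rz":0}]' |egrep 'pos|con'; done
```

```text
tool_pos: [0.5181, 0.1834, 0.0855]
contact_force: [-0.4, 0.1, -3.4]
grasp_force: 61.1
tool_pos: [0.5189, 0.1836, 0.0821]
contact_force: [-1.6, -0.4, -2.6]
tool_pos: [0.5189, 0.1836, 0.0771]
contact_force: [-0.7, 0.1, -3.9]
tool_pos: [0.521, 0.1836, 0.0745]
contact_force: [2.0, -1.8, 7.2]
```

```bash
python3 -m inch '[{"dx":0,"dy":0,"dz":-0.0012,"rx":0,"ry":0,"rz":0},{"dx":0,"dy":0,"dz":-0.0012,"rx":0,"ry":0,"rz":0.04},{"dx":0,"dy":0,"dz":-0.0012,"rx":0,"ry":0,"rz":0.1},{"dx":0,"dy":0,"dz":-0.0012,"rx":0,"ry":0,"rz":0.16},{"dx":0,"dy":0,"dz":-0.0012,"rx":0,"ry":0,"rz":0.22}]' |egrep 'pos|for|wid'
python3 -c "
from h import *
st();print(np.round(state()['ft_torque'],2))"
```

```text
tool_pos: [0.5189, 0.1829, 0.0742]
contact_force: [-2.5, -2.4, 4.0]
gripper_width: 0.173
grasp_force: 62.2
t 61.9 tcp [0.5189 0.1829 0.0742] zaxis [ 0.001 -0.001 -1.   ] yaw_x 147.0 F [-2.5 -2.4  4. ] w 0.173 gf 62.2
[-0.44  1.    0.35]
```

Turning freely; continue to near the stop.

```bash
python3 -m inch '[{"dx":0,"dy":0,"dz":0,"rx":0,"ry":0,"rz":0.07},{"dx":0,"dy":0,"dz":0,"rx":0,"ry":0,"rz":0.14},{"dx":0,"dy":0,"dz":0,"rx":0,"ry":0,"rz":0.21},{"dx":0,"dy":0,"dz":0,"rx":0,"ry":0,"rz":0.28},{"dx":0,"dy":0,"dz":0,"rx":0,"ry":0,"rz":0.35}]' |egrep 'pos|for|wid'
python3 -c "
from h import *
st();print(np.round(state()['ft_torque'],2))"
for i in 1 2 3; do python3 -m inch '[{"dx":0,"dy":0,"dz":0,"rx":0,"ry":0,"rz":0.02},{"dx":0,"dy":0,"dz":0,"rx":0,"ry":0,"rz":0.04}]' >/dev/null
python3 -c "
from h import *
st();print(np.round(state()['ft_torque'],2))"; done
```

```text
tool_pos: [0.5184, 0.1835, 0.074]
contact_force: [-3.2, -2.2, 3.2]
gripper_width: 0.172
grasp_force: 62.2
t 62.4 tcp [0.5184 0.1835 0.074 ] zaxis [ 0.  0. -1.] yaw_x 116.9 F [-3.2 -2.2  3.2] w 0.172 gf 62.2
[0.12 1.01 0.27]
t 62.6 tcp [0.5184 0.1837 0.074 ] zaxis [ 0.  0. -1.] yaw_x 113.6 F [-3.9 -1.4  3.7] w 0.17 gf 62.2
[0.18 1.   0.3 ]
t 62.8 tcp [0.5184 0.1838 0.074 ] zaxis [ 0.     0.001 -1.   ] yaw_x 110.2 F [-2.9 -1.3  3.2] w 0.171 gf 62.2
[0.19 1.05 0.34]
t 63.0 tcp [0.5184 0.1838 0.074 ] zaxis [ 0.     0.001 -1.   ] yaw_x 106.8 F [-3.3 -1.7  4. ] w 0.173 gf 62.2
[0.32 0.97 0.27]
```

```bash
for i in 1 2 3 4; do python3 -m inch '[{"dx":0,"dy":0,"dz":0,"rx":0,"ry":0,"rz":0.01},{"dx":0,"dy":0,"dz":0,"rx":0,"ry":0,"rz":0.02}]' >/dev/null
python3 -c "
from h import *
st();print(np.round(state()['ft_torque'],2))"; done
```

```text
t 63.2 tcp [0.5187 0.1838 0.0739] zaxis [ 0.001  0.001 -1.   ] yaw_x 105.1 F [-3.7  0.5  4.8] w 0.17 gf 62.4
[0.4  1.15 0.3 ]
t 63.4 tcp [0.5189 0.1837 0.0738] zaxis [ 0.002  0.    -1.   ] yaw_x 103.4 F [-4.  -1.   6.1] w 0.172 gf 63.0
[0.44 1.2  0.75]
t 63.6 tcp [0.5191 0.1835 0.0738] zaxis [ 0.002 -0.001 -1.   ] yaw_x 101.7 F [-4.  -0.4  5.6] w 0.171 gf 70.0
[0.15 1.16 1.37]
t 63.8 tcp [0.5191 0.1835 0.0738] zaxis [ 0.003 -0.001 -1.   ] yaw_x 100.2 F [-4.6 -0.9  6.2] w 0.174 gf 82.8
[0.14 1.14 2.1 ]
```

```bash
python3 -m inch '[{"dx":0,"dy":0,"dz":0,"rx":0,"ry":0,"rz":-0.015},{"dx":0,"dy":0,"dz":0,"rx":0,"ry":0,"rz":-0.027},{"dx":0,"dy":0,"dz":0,"rx":0,"ry":0,"rz":-0.027}]' >/dev/null
python3 -c "
from h import *
st();print(np.round(state()['ft_torque'],2))"
python3 -m inch '[{"dx":0,"dy":0,"dz":0,"rx":0,"ry":0,"rz":0},{"dx":0,"dy":0,"dz":0,"rx":0,"ry":0,"rz":0},{"dx":0,"dy":0,"dz":0,"rx":0,"ry":0,"rz":0},{"dx":0,"dy":0,"dz":0,"rx":0,"ry":0,"rz":0},{"dx":0,"dy":0,"dz":0,"rx":0,"ry":0,"rz":0}]' 1 |egrep 'pos|for|wid'
python3 -m inch '[{"dx":0,"dy":0,"dz":-0.04,"rx":0,"ry":0,"rz":0},{"dx":0,"dy":0,"dz":-0.08,"rx":0,"ry":0,"rz":0},{"dx":0,"dy":0,"dz":-0.14,"rx":0,"ry":0,"rz":0},{"dx":0,"dy":0,"dz":-0.2,"rx":0,"ry":0,"rz":0},{"dx":-0.05,"dy":0,"dz":-0.22,"rx":0,"ry":0,"rz":0}]' |egrep 'pos|for|wid'
python3 - <<'E'
from h import *
st(); im,ci=snap('wrist','w15')
for z in (.024,.097): print(z,[r for r in rect(im,ci,'wrist',COL['orange'],z,10)[:5]])
u,v=proj(ci,(.519,.183,.05),'wrist').astype(int); print(u,v); a=max(0,v-95); b=max(0,u-130)
cv2.imwrite('pics/w15c.png',cv2.cvtColor(cv2.resize(im[a:a+195,b:b+260],None,fx=3,fy=3,interpolation=cv2.INTER_CUBIC),cv2.COLOR_RGB2BGR))
for n in ['blank_green','blank_yellow','blank_blue','cover']: print(n,[(np.round(x['bbox']).tolist(),round(x['confidence'],2)) for x in nets.boxes_of('wrist',n)[:1]])
E
```

```text
t 64.1 tcp [0.5191 0.1835 0.0738] zaxis [ 0.002 -0.001 -1.   ] yaw_x 102.4 F [-3.6 -0.8  4.7] w 0.173 gf 65.6
[0.2  1.06 1.03]
tool_pos: [0.5192, 0.1835, 0.0734]
contact_force: [-0.2, 0.6, -0.1]
gripper_width: 0.984
grasp_force: 0.0
tool_pos: [0.5293, 0.1471, 0.2566]
contact_force: [1.1, -0.4, 0.5]
gripper_width: 0.999
grasp_force: 0.0
t 65.1 tcp [0.5293 0.1471 0.2566] zaxis [ 0.012  0.003 -1.   ] yaw_x 102.6 F [ 1.1 -0.4  0.5] w 0.999 gf 0.0
0.024 [{'c': (0.5201, 0.1761), 'size': (0.081, 0.08), 'ang': 58.3, 'px': (309, 175)}, {'c': (0.7314, 0.2101), 'size': (0.015, 0.004), 'ang': -2.9, 'px': (487, 188)}]
0.097 [{'c': (0.5186, 0.1829), 'size': (0.066, 0.066), 'ang': 58.3, 'px': (309, 175)}, {'c': (0.6922, 0.2108), 'size': (0.012, 0.003), 'ang': -2.9, 'px': (487, 188)}]
309 168
blank_green []
blank_yellow []
blank_blue []
cover [([311.0, 174.0, 155.0, 153.0], 0.83)]
```

```bash
python3 -c "
from h import *
print(ticket.job_done())"
```

```text
the job is handed in; nothing more can be done
None
```

The job is handed in: green, yellow and blue are in the stack and tapped against the pins, and the cover is back on, turned 62° clockwise to its stop. It was stood mid-mat, but was knocked half off before I refitted it; robot time was about 65 s. I had no picture views left to check the closed cover by eye.

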